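# Put the measure back under the filling hopper

### The arm

A 6-joint arm with a two-finger parallel gripper is mounted at the origin on the work surface. World frame = base frame: x ahead of the robot, y to its left, z up, the work surface at z = 0. Lengths are in m, angles in rad, forces in N, time in s.
With the tool pointing down it reaches from about 0.375 to 0.9 m from the base axis. Payload 3.1 kg.
Tool frame: the origin (TCP) lies midway between the tips of the shut fingers; the grasp point (between the pads) lies 19 mm behind it (manip.grasp_offset is the distance from the TCP to the grasp point, in m); z points along the fingers, y is the line along which they close (so a half turn about z gives the same grasp; the last joint's range is limited). The gripper opens to 85 mm and grips with 20 to 120 N. Pads are 22 mm wide; open, the fingers measure 114 mm over their backs; the gripper's body (76 mm by 85 mm) begins 54 mm behind the grasp point. The pads swing forward as they close: fully open they stand 13 mm farther back than shut.
Start: joints at [1.018, 0.527, 1.433, -0, 1.181, -0.178], TCP at [0.228, 0.582, 0.202] pointing down, gripper open.
Joint ranges: [-3.08, 3.08], [-0.75, 2.2], [0.22, 2.44], [-1.43, 4.57], [0, 2.65], [-2.85, 2.85]. Speed limits (rad/s): [2.79, 2.79, 3.14, 3.14, 3.14, 3.14].

### API

Orientations are given as a unit quaternion [x, y, z, w].
In Python, from station import sensors, cams, order, manip gives the robot as it stands.
- The arm moves only by the tool move_arm, never from a script. Its argument "targets" is a list of rows, each an object of numbers: "dx", "dy", "dz": the shift along the world's x, y, z normalised to -1 to 1, where 1 is 25 mm; "rx", "ry", "rz": the turn, a rotation vector about the world's x, y, z normalised to -1 to 1, where 1 is 30 degrees. A call has exactly 10 rows; each row shifts and turns the commanded pose from where the row before left it; what a row does not reach is not made up. A row lasts 1/8 s, in which the tool goes at most 62.5 mm and 10.7 degrees, less where a joint would pass 70% of its speed; a pose out of reach is approached as far as the arm can. A call with a number of a shift or a turn outside -1 to 1 is refused whole. A call with a gripper value outside its range is refused whole. "claw" is the opening in per cent of the stroke, from 0 (shut) to 100 (fully open), set as the call begins (left out, the last holds). The fingers move at their own pace and stop on an object; "newtons" is the grip in N (left out, the last holds). Time passes only in rows, so rows that do not move let the fingers close, or fill a call up. It gives the time, the measured TCP pose, the force, the opening and the grip force at its end, in the units of the state.
- sensors.sense(): the state, without advancing time (a new reading comes with each control period).
- cams.snapshot(name): name is "side" or "top" or "wrist"; returns the picture (384x512x3 uint8, red, green, blue); there is no depth.
- cams.camera_model(name): a dict with "fx", "fy", "cx", "cy" (pixels), "extrinsics" (4x4, takes a point from world to camera coordinates). Camera axes: x right, y down, z forward; pixel columns grow to the right and rows downward; lengths in m; the calibration is good to about 2 mm. A picture is of the moment at which its call begins: read the wrist's pose just before it. camera_model takes no time and is no camera call; for the wrist camera it gives the pose at the moment of the call.
- order.sign_off(): hands the job in; it is judged then, once.
The state is a dict: "t": time; "q": joint angles; "qd": joint speeds; "tau": joint torques, N m; "tcp_pos": TCP position; "tool_rot": TCP orientation; "force": force on the tool from outside, world axes, zero at the start; "ft_torque": the same for the moment, N m; "finger_gap": opening from 0.0 (shut) to 1.0 (fully open); "gripper_force": force on a finger pad.
Only numpy, scipy, OpenCV 4.12 (cv2) and the standard library are available. Lean on these libraries where they do the work, as an engineer would, in place of code of your own. Each camera call takes 0.05 s, during which the arm holds its last target. There are 200 camera calls.

### The job

Get the filling hopper ready for the next density test: a stacking sample beaker has been left under its spout, where the straight-walled measure belongs. Take the beaker out and nest it, fully down and straight, in the other beaker of the same shape where that one stands on the bench, and stand the measure upright on the base plate in the curved stop, centred under the spout. Do not bump the hopper or its columns, and leave the conical cup, the check weight, the sieve and the balance as they are.

Things in the scene. Friction and masses are not known exactly. Their poses are not given: they have to be found in the camera images.
- stand: Filling stand's fixed grey base plate, 8 mm thick, x -57 to +93, y -110 to +110 mm. Origin on the bench, on the spout's vertical axis; x points from the open front (roughly facing the robot, where cups go in) to the back; z up. A steel curved stop 12 mm high on the plate runs from -53 to +53 degrees about +x, inner face 32.5 mm from the axis, outer 38.5 mm.
- hopper: Fixed steel hopper over the plate, origin and axes as the stand's. Funnel outlet radius 14 mm at height 148 mm, cone to radius 55 mm at 219 mm, then a barrel (collar radius 61 mm) to 300 mm. Slide gate 30 mm wide, x -8 to +68 mm, at 156 to 160 mm. Columns of radius 7 mm (feet 12 mm) at x +32, y +-90 mm, 256 mm tall, joined by a crossbar at 240 mm. Nothing else is under the funnel.
- spout (a point): Centre of the spout's mouth, 148 mm above the bench, 140 mm above the base plate.
- beaker_a: Empty steel stacking beaker, at the start standing on the plate under the spout, within 13 mm of its axis. 66 mm tall: a cone of outer radius 22 mm (foot) to 28 mm at 30 mm, then a shoulder out to a straight upper part of outer radius 33 mm (rolled rim 34 mm in the top 3 mm), inner radius 29.5 mm. Origin: centre of its underside, z up its axis. 0.1 to 0.2 kg.
- beaker_b: The other stacking beaker, same shape, size and mass as beaker_a, standing upright and empty on the bench. Nested, one beaker's shoulder rests on the other's rim with its underside 36 mm above the other's underside and 36 mm of it showing.
- measure: Straight-walled thick steel measure, a plain cylinder 61 mm in outer diameter, 52 mm inner, 76 mm tall, floor 5 mm, open at the top, standing upright on the bench. Origin at the centre of its underside, z up. About 0.36 kg (0.25 to 0.47). A beaker does not nest in it.
- cone_cup: Bystander: plain conical steel cup without a shoulder, outer radius 19 mm at the foot and 30.5 mm at the rim, 72 mm tall, standing upright. Origin at the centre of its underside. A beaker does not nest in it.
- weight: Bystander: 500 g steel check weight, radius 19 mm, 44 mm tall, with a knob to 66 mm. Origin at the centre of its underside.
- sieve: Bystander: round steel test sieve, radius 61 mm, 45 mm tall, lying on the bench. Origin at the centre of its underside.
- balance: Bystander: white bench balance, fixed, 170 mm along its x by 150 mm along its y, 56 mm tall with its steel pan. Origin at the centre of its underside.
There are look-alikes about, which are no part of the job. What is shaped like the measure but pink or red is not meant.

How it is judged:
At the end, for the whole second after the job is handed in: beaker_a is nested in beaker_b: axes within 6 mm, its underside 31 to 40 mm above the other's, tilted less than 0.1 rad; beaker_b stands upright on the bench within 40 mm of where it was; the measure stands upright on the base plate within 8 mm of the spout's axis; all released and at rest (horizontal distance between beaker_a and beaker_b below 0.006 m and z of beaker_a in the frame of beaker_b between 0.031 and 0.04 m and angle between beaker_a's own z axis and vertical below 0.1 rad and angle between each of beaker_b, measure's own z axis and vertical below 0.06 rad and height (world z) of beaker_b below 0.004 m and distance of beaker_b from where it was at the start of the episode below 0.04 m and horizontal distance between measure and spout below 0.008 m and z of measure in the frame of stand between 0.005 and 0.011 m and linear speed of each of measure, beaker_a below 0.02 m/s); the robot touches nothing.
It fails at once if the hopper or its columns are bumped (more than 5 N) (contact force between hopper and anything else above 5 N).
It fails at once if the conical cup, the check weight or the sieve is shifted by more than 15 mm (distance of any of cone_cup, weight, sieve from where it was at the start of the episode above 0.015 m).
It fails at once if the balance is struck (more than 10 N) (contact force between balance and anything else above 10 N).
It also fails if it takes over 72 s, if anything falls off the work surface, if the arm or the gripper's body presses on something with over 40 N, if the wrist force passes 120 N, or if a joint passes its speed limit or range.

## Working session

There is one attempt and no reset: what is moved stays moved. The work goes in short steps, Python scripts to look and compute and a tool call to move; the robot and the scene stay as the last step left them, time stands still between calls to the robot, and variables do not carry over. Pictures are saved under pics/ and viewed, at most 10 in all, crops included, and the job is handed in when it is done.

Besides the shell and the picture viewer there is one more tool, called in YAML: its name, and indented under it one key for each argument. move_arm: Moves the arm, as the interface text tells. Scaled input: -1 to 1 covers 25 mm each way for a shift and 30 degrees each way for a turn. Its arguments: {"type":"object","properties":{"targets":{"type":"array"},"claw":{"type":"number"},"newtons":{"type":"number"}},"required":["targets"]}

```bash
ls; mkdir -p pics; cat > h.py <<'E'
import numpy as np, cv2
from station import sensors, cams, order, manip
def snap(n,f):
    m=cams.camera_model(n); im=cams.snapshot(n); cv2.imwrite(f,cv2.cvtColor(im,cv2.COLOR_RGB2BGR)); return im,m
def ray(m,u,v):
    T=np.array(m["extrinsics"]);R,t=T[:3,:3],T[:3,3]
    return -R.T@t, R.T@np.array([(u-m["cx"])/m["fx"],(v-m["cy"])/m["fy"],1])
def at_z(m,u,v,z):
    c,d=ray(m,u,v); return c+d*(z-c[2])/d[2]
def proj(m,p):
    T=np.array(m["extrinsics"]);q=T[:3,:3]@np.array(p)+T[:3,3]
    return np.array([m["fx"]*q[0]/q[2]+m["cx"],m["fy"]*q[1]/q[2]+m["cy"]])
E
python3 - <<'E'
from h import *
ims=[]
for n in("side","top"):
    im,m=snap(n,f"pics/{n}0.png"); c,d=ray(m,m["cx"],m["cy"]); print(n,m["fx"],c.round(3),d.round(3))
    cv2.imwrite(f"pics/{n}0b.png",cv2.resize(cv2.imread(f"pics/{n}0.png"),(800,600),interpolation=cv2.INTER_CUBIC))
print(sensors.sense()["t"], sensors.sense()["tool_rot"],manip.grasp_offset)
E
```

```text
pics
side 381.3447640563648 [0.344 0.787 0.556] [ 0.261 -0.845 -0.466]
top 453.1764732437578 [ 0.31  -0.003  1.4  ] [ 0.211  0.011 -0.978]
0.1 [ 1.85805521e-01  9.82586008e-01 -9.52928256e-04 -3.69596972e-04] 0.0187
```

View pics/top0b.png

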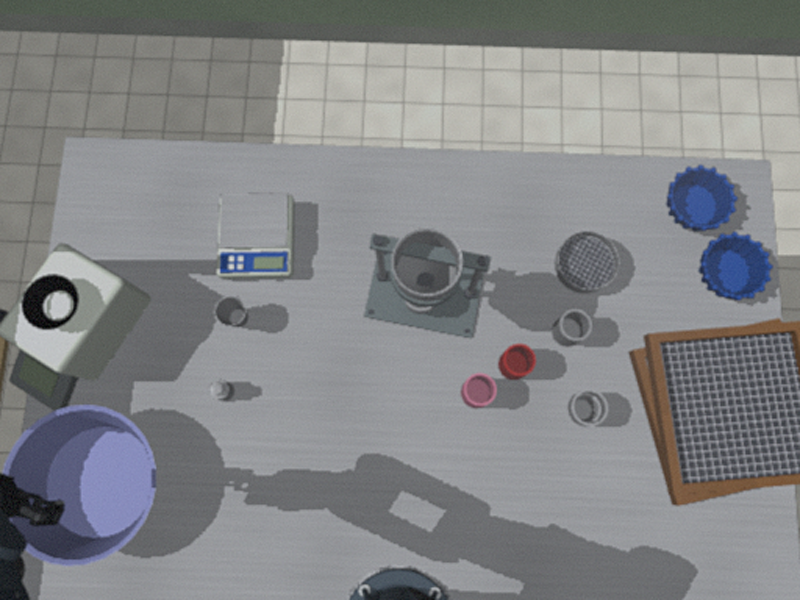

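View pics/side0b.png

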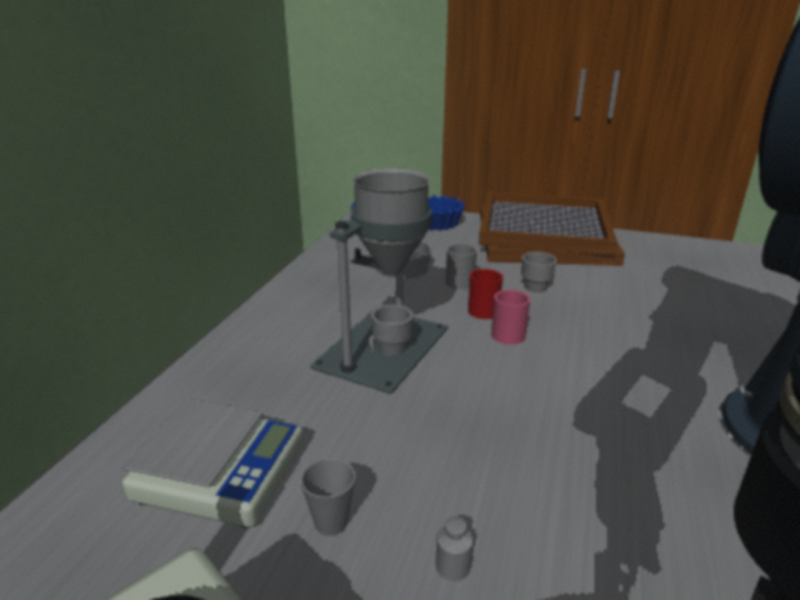

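Top view (800x600 px): stand at (425,285), candidates for the measure: grey cylinder (575,327), red (517,361), pink (479,390). Candidates for beaker_b: shouldered (588,408), and the conical cup (231,311) at left, which has no shoulder. The side view shows the straight grey measure (461,266), shouldered beaker_b (538,270) and beaker_a under the spout (392,330). Next, a close crop to check.

```bash
python3 - <<'E'
from h import *
t=cv2.imread("pics/top0.png"); s=cv2.imread("pics/side0.png")
a=cv2.resize(t[140:280,228:408],None,fx=4.4,fy=4.2,interpolation=cv2.INTER_CUBIC)[:, :800]
a=cv2.resize(t[145:275,230:400],(680,520),interpolation=cv2.INTER_CUBIC)
cv2.imwrite("pics/topc.png",a)
b=cv2.resize(s[145:255,195:365],(800,518),interpolation=cv2.INTER_CUBIC); cv2.imwrite("pics/sidec.png",b)
E
```

```text
(no output)
```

View pics/topc.png

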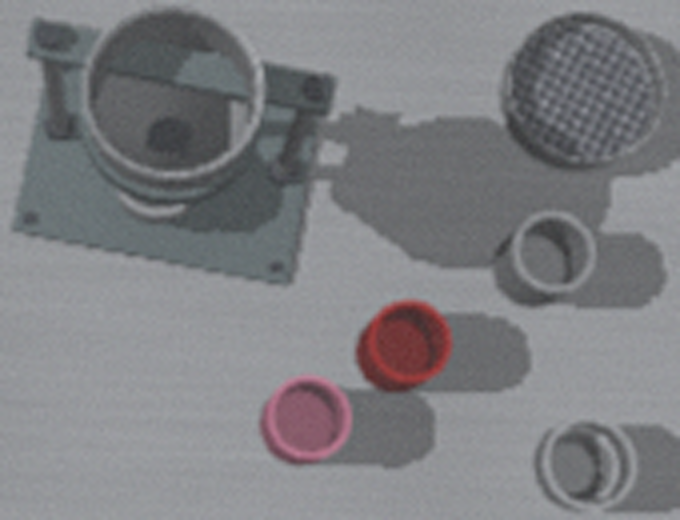

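View pics/sidec.png

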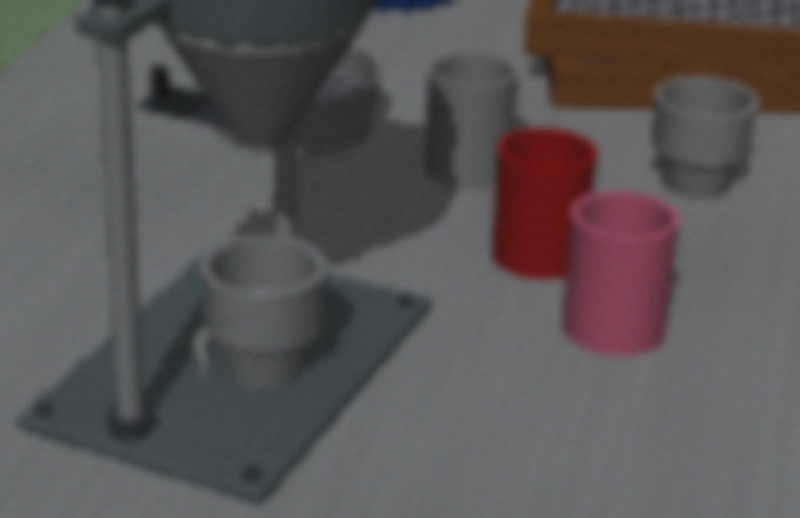

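The crops confirm it: measure rim at top crop (553,252), beaker_b rim (587,465), with the pink (307,420) and red (409,344) cylinders nearby. Beaker_a's rim is at side crop (266,263).

```bash
python3 - <<'E'
from h import *
mt=cams.camera_model("top"); ms=cams.camera_model("side")
T=lambda u,v,z: at_z(mt,230+(u+.5)/4-.5,145+(v+.5)/4-.5,z).round(4)
S=lambda u,v,z: at_z(ms,195+(u+.5)/4.706-.5,145+(v+.5)/4.709-.5,z).round(4)
for n,u,v,z in [("meas",553,252,.076),("bb",587,465,.066),("pink",307,420,.076),("red",409,344,.076),("sieve",585,90,.045),("barrel",176,96,.3),("colL",55,35,.256),("colR",313,90,.256),("FL",14,230,.008),("FR",290,282,.008)]: print(n,T(u,v,z))
for n,u,v,z in [("ba",266,263,.074),("bb",706,97,.066),("meas",473,72,.076),("BL",20,425,.008),("FLs",262,500,.008),("FRs",430,302,.008),("colLfoot",130,425,.008),("pink",624,211,.076)]: print(n,S(u,v,z))
fl=T(14,230,.008)[:2];fr=T(290,282,.008)[:2];fls=S(262,500,.008)[:2];frs=S(430,302,.008)[:2]
for a,b in((fl,fr),(fls,frs)):
    y=(a-b)/np.linalg.norm(a-b); x=np.array([y[1],-y[0]]); print("yaw",np.degrees(np.arctan2(x[1],x[0])),np.linalg.norm(a-b),(a+b)/2+.057*x)
E
```

```text
meas [ 0.5625 -0.3155  0.076 ]
bb [ 0.4074 -0.3404  0.066 ]
pink [ 0.4318 -0.1351  0.076 ]
red [ 0.4901 -0.209   0.076 ]
sieve [ 0.6968 -0.3494  0.045 ]
barrel [ 0.611  -0.0277  0.3   ]
colL [0.6617 0.0521 0.256 ]
colR [ 0.6303 -0.118   0.256 ]
FL [0.5778 0.0893 0.008 ]
FR [ 0.5444 -0.1271  0.008 ]
ba [ 0.6157 -0.0249  0.074 ]
bb [ 0.4113 -0.3445  0.066 ]
meas [ 0.5645 -0.314   0.076 ]
BL [0.7222 0.0719 0.008 ]
FLs [0.5782 0.0947 0.008 ]
FRs [ 0.5443 -0.1213  0.008 ]
colLfoot [0.6663 0.0538 0.008 ]
pink [ 0.4375 -0.1433  0.076 ]
yaw -8.774014375402432 0.21896237119651402 [ 0.61743297 -0.02759464]
yaw -8.91949551280849 0.21864402575876618 [ 0.61756071 -0.02213765]
```

```bash
cat >> h.py <<'E'
from scipy.spatial.transform import Rotation as Ro
AX=np.array([.6155,-.026]); YAW=-8.8
def tool(yaw,th):
    y,t=np.radians([yaw,th]); z=np.array([np.cos(y)*np.cos(t),np.sin(y)*np.cos(t),-np.sin(t)])
    yy=np.array([-np.sin(y),np.cos(y),0]); return Ro.from_matrix(np.c_[np.cross(yy,z),yy,z])
def state():
    s=sensors.sense(); R=Ro.from_quat(s["tool_rot"]); p=np.array(s["tcp_pos"])
    z=R.as_matrix()[:,2]; y=R.as_matrix()[:,1]
    print("t",round(s["t"],2),"G",(p-.0187*z).round(4),"yaw",np.degrees(np.arctan2(z[1],z[0])).round(1),"th",np.degrees(np.arcsin(-z[2])).round(1),"y",y.round(3),"q",np.round(s["q"],2),"F",np.round(s["force"],1),"gap",round(s["finger_gap"],3),round(s["gripper_force"],1))
    return p,R
def plan(G,yaw,th,n=10):
    p,R=state(); Rt=tool(yaw,th); d=np.array(G)+.0187*Rt.as_matrix()[:,2]-p
    rv=np.degrees((Rt*R.inv()).as_rotvec())
    print("mm",(d*1e3).round(1),"per row",(d/.025/n).round(3),"rot",(rv/30/n).round(4), "max turn/row",np.linalg.norm(rv)/n)
def onaxis(a,b=0):
    y=np.radians(YAW); return AX+a*np.array([np.cos(y),np.sin(y)])+b*np.array([-np.sin(y),np.cos(y)])
E
python3 - <<'E'
from h import *
g=onaxis(-.15); print(g); plan([*g,.17],YAW,25,30)
E
```

```text
[ 0.46726574 -0.00305212]
t 0.1 G [0.2278 0.5813 0.2196] yaw -121.9 th 89.9 y [ 0.365  0.931 -0.002] q [ 1.02  0.53  1.43  0.    1.18 -0.18] F [ 0.3 -0.4  1.1] gap 0.995 0.0
mm [ 256.2 -586.9  -38.8] per row [ 0.342 -0.782 -0.052] rot [-0.0188 -0.0699  0.0126] max turn/row 2.203816912401799
```

move_arm:
  targets:
    - {"dx":0.34,"dy":-0.78,"rx":-0.019,"ry":-0.07,"rz":0.0126}
    - {"dx":0.34,"dy":-0.78,"rx":-0.019,"ry":-0.07,"rz":0.0126}
    - {"dx":0.34,"dy":-0.78,"rx":-0.019,"ry":-0.07,"rz":0.0126}
    - {"dx":0.34,"dy":-0.78,"rx":-0.019,"ry":-0.07,"rz":0.0126}
    - {"dx":0.34,"dy":-0.78,"rx":-0.019,"ry":-0.07,"rz":0.0126}
    - {"dx":0.34,"dy":-0.78,"rx":-0.019,"ry":-0.07,"rz":0.0126}
    - {"dx":0.34,"dy":-0.78,"rx":-0.019,"ry":-0.07,"rz":0.0126}
    - {"dx":0.34,"dy":-0.78,"rx":-0.019,"ry":-0.07,"rz":0.0126}
    - {"dx":0.34,"dy":-0.78,"rx":-0.019,"ry":-0.07,"rz":0.0126}
    - {"dx":0.34,"dy":-0.78,"rx":-0.019,"ry":-0.07,"rz":0.0126}
  claw: 100

```text
schema error: expected keys dx, dy, dz, rx, ry, rz
```

move_arm:
  targets:
    - {"dx":0.34,"dy":-0.78,"rx":-0.019,"ry":-0.07,"rz":0.0126}
    - {"dx":0.34,"dy":-0.78,"rx":-0.019,"ry":-0.07,"rz":0.0126}
    - {"dx":0.34,"dy":-0.78,"rx":-0.019,"ry":-0.07,"rz":0.0126}
    - {"dx":0.34,"dy":-0.78,"rx":-0.019,"ry":-0.07,"rz":0.0126}
    - {"dx":0.34,"dy":-0.78,"rx":-0.019,"ry":-0.07,"rz":0.0126}
    - {"dx":0.34,"dy":-0.78,"rx":-0.019,"ry":-0.07,"rz":0.0126}
    - {"dx":0.34,"dy":-0.78,"rx":-0.019,"ry":-0.07,"rz":0.0126}
    - {"dx":0.34,"dy":-0.78,"rx":-0.019,"ry":-0.07,"rz":0.0126}
    - {"dx":0.34,"dy":-0.78,"rx":-0.019,"ry":-0.07,"rz":0.0126}
    - {"dx":0.34,"dy":-0.78,"rx":-0.019,"ry":-0.07,"rz":0.0126}

```text
schema error: expected keys dx, dy, dz, rx, ry, rz
```

```bash
python3 - <<'E'
from h import *
plan([*onaxis(-.15),.17],YAW,25,10)
E
```

```text
t 0.1 G [0.2278 0.5813 0.2196] yaw -121.9 th 89.9 y [ 0.365  0.931 -0.002] q [ 1.02  0.53  1.43  0.    1.18 -0.18] F [ 0.3 -0.4  1.1] gap 0.995 0.0
mm [ 256.2 -586.9  -38.8] per row [ 1.025 -2.347 -0.155] rot [-0.0563 -0.2097  0.0377] max turn/row 6.611450737205398
```

move_arm:
  targets:
    - {"dx":0.34,"dy":-0.78,"dz":0,"rx":-0.019,"ry":-0.07,"rz":0.0126}
    - {"dx":0.34,"dy":-0.78,"dz":0,"rx":-0.019,"ry":-0.07,"rz":0.0126}
    - {"dx":0.34,"dy":-0.78,"dz":0,"rx":-0.019,"ry":-0.07,"rz":0.0126}
    - {"dx":0.34,"dy":-0.78,"dz":0,"rx":-0.019,"ry":-0.07,"rz":0.0126}
    - {"dx":0.34,"dy":-0.78,"dz":0,"rx":-0.019,"ry":-0.07,"rz":0.0126}
    - {"dx":0.34,"dy":-0.78,"dz":0,"rx":-0.019,"ry":-0.07,"rz":0.0126}
    - {"dx":0.34,"dy":-0.78,"dz":0,"rx":-0.019,"ry":-0.07,"rz":0.0126}
    - {"dx":0.34,"dy":-0.78,"dz":0,"rx":-0.019,"ry":-0.07,"rz":0.0126}
    - {"dx":0.34,"dy":-0.78,"dz":0,"rx":-0.019,"ry":-0.07,"rz":0.0126}
    - {"dx":0.34,"dy":-0.78,"dz":0,"rx":-0.019,"ry":-0.07,"rz":0.0126}
  claw: 100

```text
t: 1.35
tcp_pos: [0.3132, 0.386, 0.2016]
tool_rot: [0.15, 0.97, -0.015, 0.188]
force: [-0.9, 0.9, 0.8]
finger_gap: 1.0
gripper_force: 0.0
```

move_arm:
  targets:
    - {"dx":0.34,"dy":-0.78,"dz":0,"rx":-0.019,"ry":-0.07,"rz":0.0126}
    - {"dx":0.34,"dy":-0.78,"dz":0,"rx":-0.019,"ry":-0.07,"rz":0.0126}
    - {"dx":0.34,"dy":-0.78,"dz":0,"rx":-0.019,"ry":-0.07,"rz":0.0126}
    - {"dx":0.34,"dy":-0.78,"dz":0,"rx":-0.019,"ry":-0.07,"rz":0.0126}
    - {"dx":0.34,"dy":-0.78,"dz":0,"rx":-0.019,"ry":-0.07,"rz":0.0126}
    - {"dx":0.34,"dy":-0.78,"dz":0,"rx":-0.019,"ry":-0.07,"rz":0.0126}
    - {"dx":0.34,"dy":-0.78,"dz":0,"rx":-0.019,"ry":-0.07,"rz":0.0126}
    - {"dx":0.34,"dy":-0.78,"dz":0,"rx":-0.019,"ry":-0.07,"rz":0.0126}
    - {"dx":0.34,"dy":-0.78,"dz":0,"rx":-0.019,"ry":-0.07,"rz":0.0126}
    - {"dx":0.34,"dy":-0.78,"dz":0,"rx":-0.019,"ry":-0.07,"rz":0.0126}

```text
t: 2.6
tcp_pos: [0.3964, 0.1998, 0.2204]
tool_rot: [0.112, 0.927, -0.036, 0.357]
force: [0.8, 0.2, 0.4]
finger_gap: 1.0
gripper_force: 0.0
```

```bash
python3 - <<'E'
from h import *
plan([*onaxis(-.15),.17],YAW,25,10)
E
```

```text
t 2.6 G [0.3842 0.2025 0.2343] yaw -12.6 th 48.0 y [0.234 0.972 0.014] q [ 0.56  0.25  2.25 -1.43  0.5   0.5 ] F [0.8 0.2 0.4] gap 1.0 0.0
mm [  87.6 -205.4  -58.3] per row [ 0.35  -0.822 -0.233] rot [-0.0174 -0.0746  0.015 ] max turn/row 2.3429616295294804
```

q4 has hit its limit because the wrist must flip (q4≈π) for a shallow tool. I'll go to a neutral pose, fit the kinematics there and flip deliberately.

```bash
cat >> h.py <<'E'
import json
def log():
    s=sensors.sense(); open("log.jsonl","a").write(json.dumps({k:np.array(s[k]).tolist() for k in("q","tcp_pos","tool_rot")})+"\n")
E
python3 - <<'E'
from h import *
log()
plan([.5,0,.27],0,75,10)
E
```

```text
t 2.6 G [0.3842 0.2025 0.2343] yaw -12.6 th 48.0 y [0.234 0.972 0.014] q [ 0.56  0.25  2.25 -1.43  0.5   0.5 ] F [0.8 0.2 0.4] gap 1.0 0.0
mm [ 108.4 -199.8   31.5] per row [ 0.434 -0.799  0.126] rot [0.008  0.09   0.0448] max turn/row 3.0254157617759687
```

move_arm:
  targets:
    - {"dx":0.43,"dy":-0.8,"dz":0.13,"rx":0.008,"ry":0.09,"rz":0.045}
    - {"dx":0.43,"dy":-0.8,"dz":0.13,"rx":0.008,"ry":0.09,"rz":0.045}
    - {"dx":0.43,"dy":-0.8,"dz":0.13,"rx":0.008,"ry":0.09,"rz":0.045}
    - {"dx":0.43,"dy":-0.8,"dz":0.13,"rx":0.008,"ry":0.09,"rz":0.045}
    - {"dx":0.43,"dy":-0.8,"dz":0.13,"rx":0.008,"ry":0.09,"rz":0.045}
    - {"dx":0.43,"dy":-0.8,"dz":0.13,"rx":0.008,"ry":0.09,"rz":0.045}
    - {"dx":0.43,"dy":-0.8,"dz":0.13,"rx":0.008,"ry":0.09,"rz":0.045}
    - {"dx":0.43,"dy":-0.8,"dz":0.13,"rx":0.008,"ry":0.09,"rz":0.045}
    - {"dx":0.43,"dy":-0.8,"dz":0.13,"rx":0.008,"ry":0.09,"rz":0.045}
    - {"dx":0.43,"dy":-0.8,"dz":0.13,"rx":0.008,"ry":0.09,"rz":0.045}

```text
t: 3.85
tcp_pos: [0.4874, 0.024, 0.2465]
tool_rot: [0.017, 0.988, -0.012, 0.156]
force: [0.7, -0.3, -0.6]
finger_gap: 0.997
gripper_force: 0.0
```

```bash
cat >> h.py <<'E'
def fk(q,P):
    h,a1,L2,e,L3,d=P   # e: elbow offset; zyyzyz chain, upright at zero
    r=Ro.from_euler
    A=r('z',q[0]); B=A*r('y',q[1]); C=B*r('y',q[2]); D=C*r('z',q[3])*r('y',q[4]); T=D*r('z',q[5])
    w=np.array([0,0,h])+A.apply([a1,0,0])+B.apply([0,0,L2])+C.apply([e,0,L3])
    return w,w+T.apply([0,0,d]),T
E
python3 - <<'E'
from h import *
from scipy.optimize import least_squares
log()
D=[json.loads(l) for l in open("log.jsonl")]
D.append(dict(q=[1.018,.527,1.433,0,1.181,-.178],tcp_pos=[.228,.582,.202],tool_rot=[.1858,.9826,-.00095,-.00037]))
for x in D: print(Ro.from_quat(x["tool_rot"]).as_matrix().round(2).tolist(), fk(x["q"],[0]*6)[2].as_matrix().round(2).tolist())
f=lambda P: np.concatenate([fk(x["q"],P)[1]-x["tcp_pos"] for x in D])
for fix in (1,0):
    g=(lambda P:np.r_[f(P),.01*(P-np.array([.3,0,.3,0,.3,.25]))]) if fix else f
    s=least_squares(g,[.3,0,.3,0,.3,.25]); print(s.x.round(4),(f(s.x)*1e3).round(1))
state()
E
```

```text
[[-0.72, 0.23, 0.65], [0.18, 0.97, -0.15], [-0.67, 0.01, -0.74]] [[-0.23, -0.72, 0.65], [-0.97, 0.18, -0.15], [-0.01, -0.67, -0.74]]
[[-0.95, 0.04, 0.31], [0.03, 1.0, -0.03], [-0.31, -0.02, -0.95]] [[-0.04, -0.95, 0.31], [-1.0, 0.03, -0.03], [0.02, -0.31, -0.95]]
[[-0.93, 0.37, -0.0], [0.37, 0.93, -0.0], [0.0, -0.0, -1.0]] [[-0.37, -0.93, 0.0], [-0.93, 0.37, 0.0], [-0.0, -0.0, -1.0]]
[0.1064 0.2317 0.4416 0.0984 0.2154 0.1104] [   5.2   -7.2    0.9  -25.3 -115.6   -3.7   95.4  -57.8    2.9]
[0.1055 0.232  0.4419 0.0983 0.215  0.1102] [   5.2   -7.1    0.9  -25.4 -115.6   -3.7   95.4  -57.8    2.8]
t 3.85 G [0.4817 0.0245 0.2643] yaw -5.3 th 72.0 y [ 0.037  0.999 -0.018] q [-0.2   0.16  1.95  0.05  0.72 -1.77] F [ 0.7 -0.3 -0.6] gap 0.997 0.0
```

```bash
cat >> h.py <<'E'
def fk(q,P):
    h,b,L2,e,L3,d=P
    r=Ro.from_euler
    A=r('z',q[0]); B=A*r('y',q[1]); C=B*r('y',q[2]); D=C*r('z',q[3])*r('y',q[4]); T=D*r('z',q[5]+np.pi/2)
    w=np.array([0,0,h])+A.apply([0,b,0])+B.apply([0,0,L2])+C.apply([e,0,L3])
    return w,w+T.apply([0,0,d]),T
E
python3 - <<'E'
from h import *
from scipy.optimize import least_squares
D=[json.loads(l) for l in open("log.jsonl")]
D.append(dict(q=[1.018,.527,1.433,0,1.181,-.178],tcp_pos=[.228,.582,.202],tool_rot=[.1858,.9826,-.00095,-.00037]))
f=lambda P: np.concatenate([fk(x["q"],P)[1]-x["tcp_pos"] for x in D])
s=least_squares(lambda P:np.r_[f(P),.003*(P-np.array([.3,.11,.4,0,.35,.25]))],[.3,.1,.3,0,.3,.25]); P=s.x;print(P.round(4).tolist(),(f(P)*1e3).round(1))
x=D[0];print((fk(x["q"],P)[2].inv()*Ro.from_quat(x["tool_rot"])).as_rotvec())
lo=np.array([-3.08,-.75,.22,-1.43,0,-2.85]);hi=np.array([3.08,2.2,2.44,4.57,2.65,2.85])
def ik(G,yaw,th,q0):
    Rt=tool(yaw,th);p=np.array(G)+.0187*Rt.as_matrix()[:,2]
    def e(q):
        _,t,R=fk(q,P);return np.r_[(t-p)*5,(Rt.inv()*R).as_rotvec()]
    s=least_squares(e,np.clip(q0,lo+.01,hi-.01),bounds=(lo,hi));return s.x,np.linalg.norm(s.fun)
for a,z,th in [(-.15,.17,25),(-.15,.1,25),(-.15,.06,25),(0,.06,25),(0,.06,15),(-.15,.06,35),(0,.06,35),(0,.06,45)]:
    for q4,q6 in((0,-1.57),(3.14,1.57),(3.14,-1.57)):
        q,err=ik([*onaxis(a),z],YAW,th,[-.2,.2,2,q4,.5,q6]);
        # also half turn
        if err<.01: print(a,z,th,q4,q.round(2),round(err,3))
E
```

```text
[0.2747, 0.1112, 0.5879, 0.1143, 0.3918, 0.3265] [-0.   0.1  0.1  0.1  0.2 -0.   0.3 -0.2 -0. ]
[-3.19189120e-16  3.55618313e-16 -1.56125113e-16]
0 0.06 25 3.14 [-0.28  1.09  2.28  3.02  1.36  1.54] 0.0
0 0.06 25 3.14 [-0.28  1.09  2.28  3.02  1.36  1.54] 0.0
0 0.06 15 3.14 [-0.29  1.26  2.28  3.01  1.7   1.52] 0.0
0 0.06 15 3.14 [-0.29  1.26  2.28  3.01  1.7   1.52] 0.0
0 0.06 35 3.14 [-0.27  0.93  2.23  3.02  0.98  1.57] 0.0
0 0.06 35 3.14 [-0.27  0.93  2.23  3.02  0.98  1.57] 0.0
0 0.06 45 3.14 [-0.26  0.8   2.15  3.    0.59  1.61] 0.0
0 0.06 45 3.14 [-0.26  0.8   2.15  3.    0.59  1.61] 0.0
```

```bash
cat >> h.py <<'E'
from scipy.optimize import least_squares
P=[0.2747, 0.1112, 0.5879, 0.1143, 0.3918, 0.3265]
lo=np.array([-3.08,-.75,.22,-1.43,0,-2.85]);hi=np.array([3.08,2.2,2.44,4.57,2.65,2.85])
def ikR(p,Rt,q0):
    def e(q):
        _,t,R=fk(q,P);return np.r_[(t-p)*5,(Rt.inv()*R).as_rotvec()]
    s=least_squares(e,np.clip(q0,lo+.01,hi-.01),bounds=(lo,hi),max_nfev=60);return s.x,np.linalg.norm(s.fun)
def iks(G,yaw,th,half=0):
    out=[]
    Rt=tool(yaw,th);p=np.array(G)+.0187*Rt.as_matrix()[:,2]
    Rt=Rt*Ro.from_euler('z',180*half,degrees=True)
    for q4 in(0,1.57,3.14,4.4):
        q,e=ikR(p,Rt,[np.arctan2(G[1],G[0])-.2,.6,2,q4,.8,0])
        if e<.005 and not any(np.abs(q-o).max()<.05 for o in out): out.append(q)
    return out
E
python3 - <<'E'
from h import *
m=cams.camera_model("wrist"); p,R=state(); c,d=ray(m,m["cx"],m["cy"])
print("cam in tool",R.inv().apply(c-p).round(3),R.inv().apply(d).round(2),m["fx"])
bb=[.409,-.342]
for th in(30,40):
  for yaw in(-130,-100,-75,-60,-45,-30,-9,15,40,60,90):
    u=np.array([np.cos(np.radians(yaw)),np.sin(np.radians(yaw))])
    row=[]
    for G in [[*AX,.062],[*(AX-.06*u),.07],[*(AX-.12*u),.07],[*bb,.095],[*bb,.15]]:
        s=[f"{q[3]:.1f}/{q[4]:.1f}/{q[5]:.1f}{'h' if hf else ''}" for hf in(0,1) for q in iks(G,yaw,th,hf)]
        row.append(" ".join(s) or "-")
    print(th,yaw,row)
E
```

```text
t 3.85 G [0.4817 0.0245 0.2643] yaw -5.3 th 72.0 y [ 0.037  0.999 -0.018] q [-0.2   0.16  1.95  0.05  0.72 -1.77] F [ 0.7 -0.3 -0.6] gap 0.997 0.0
cam in tool [ 0.074 -0.    -0.171] [-0.29  0.    0.96] 299.9298722529192
30 -130 ['-0.7/1.8/0.9 -0.7/1.8/-2.2h', '-0.7/1.9/0.9 -0.7/1.9/-2.3h', '-0.7/2.1/0.8 -0.7/2.1/-2.3h', '-1.1/1.3/1.0', '-1.0/1.3/0.9']
30 -100 ['-1.0/1.4/0.9 -1.0/1.4/-2.3h', '-0.9/1.5/0.8 -0.9/1.5/-2.3h', '-0.9/1.6/0.8 -0.9/1.6/-2.3h', '-', '-']
30 -75 ['-1.3/1.1/1.0', '-1.2/1.2/0.9', '-1.1/1.2/0.9', '3.9/1.1/1.6 3.9/1.1/-1.5h', '3.9/1.0/1.5 3.9/1.0/-1.7h']
30 -60 ['-', '-', '-', '3.4/1.3/1.6 3.4/1.3/-1.5h', '3.4/1.1/1.6 3.4/1.1/-1.5h']
30 -45 ['4.2/0.9/1.4 4.2/0.9/-1.8h', '4.3/1.0/1.4 4.3/1.0/-1.7h', '4.4/1.0/1.4 4.4/1.0/-1.7h', '-', '-']
30 -30 ['3.7/1.0/1.5 3.7/1.0/-1.6h', '3.7/1.1/1.6 3.7/1.1/-1.5h', '3.8/1.2/1.7 3.8/1.2/-1.4h', '-', '-']
30 -9 ['3.0/1.2/1.6 3.0/1.2/-1.6h', '3.0/1.4/1.5 3.0/1.4/-1.6h', '-', '1.9/1.1/1.4 1.9/1.1/-1.7h', '1.8/1.0/1.6 1.8/1.0/-1.5h']
30 15 ['2.3/1.1/1.5 2.3/1.1/-1.6h', '2.3/1.2/1.4 2.3/1.2/-1.8h', '-', '1.3/1.1/1.8 1.3/1.1/-1.3h', '1
[... 1298 characters left out ...]
 '3.0/1.0/1.6 3.0/1.0/-1.6h', '-', '1.9/0.8/1.7 1.9/0.8/-1.5h', '1.7/0.8/1.9 1.7/0.8/-1.2h']
40 15 ['2.3/0.8/1.7 2.3/0.8/-1.4h', '2.3/0.9/1.6 2.3/0.9/-1.6h', '2.2/1.0/1.3 2.2/1.0/-1.8h', '1.2/0.9/2.0 1.2/0.9/-1.2h', '1.1/1.0/2.1 1.1/1.0/-1.0h']
40 40 ['1.5/0.8/2.0 1.5/0.8/-1.1h', '1.4/0.9/1.9 1.4/0.9/-1.2h', '1.3/0.9/1.9 1.3/0.9/-1.3h', '0.8/1.2/2.1 0.8/1.2/-1.0h', '0.8/1.3/2.2 0.8/1.3/-1.0h']
40 60 ['1.1/1.0/2.2 1.1/1.0/-1.0h', '1.0/1.1/2.2 1.0/1.1/-1.0h', '0.9/1.1/2.1 0.9/1.1/-1.0h', '0.6/1.4/2.1 0.6/1.4/-1.1h', '0.6/1.5/2.1 0.6/1.5/-1.0h']
40 90 ['0.7/1.4/2.2 0.7/1.4/-0.9h', '0.7/1.5/2.2 0.7/1.5/-0.9h', '0.6/1.5/2.2 0.6/1.5/-0.9h', '0.3/1.7/1.9 0.3/1.7/-1.2h', '0.4/1.8/2.0 0.4/1.8/-1.2h']
```

```bash
python3 - <<'E'
from h import *
p,R=state(); z=R.as_matrix()[:,2]; q0=np.array(sensors.sense()["q"])
print("A rot/row 9.5deg:",(9.5/30*z).round(3))
u=np.array([np.cos(np.radians(-30)),np.sin(np.radians(-30))])
for a,zz in((.14,.2),(.14,.15),(.14,.1),(.1,.1)):
    for q in iks([*(AX-a*u),zz],-30,40): print(a,zz,q.round(2))
for q in iks([.5625,-.3155,.05],-45,40,1): print("meas",q.round(2))
for q in iks([.5625,-.3155,.2],-45,40,1): print("meas",q.round(2))
E
```

```text
t 3.85 G [0.4817 0.0245 0.2643] yaw -5.3 th 72.0 y [ 0.037  0.999 -0.018] q [-0.2   0.16  1.95  0.05  0.72 -1.77] F [ 0.7 -0.3 -0.6] gap 0.997 0.0
A rot/row 9.5deg: [ 0.097 -0.009 -0.301]
0.14 0.2 [0.17 0.46 2.27 4.19 0.6  1.1 ]
0.14 0.15 [0.17 0.61 2.31 3.98 0.71 1.36]
0.14 0.1 [0.17 0.78 2.33 3.85 0.84 1.54]
0.1 0.1 [0.09 0.76 2.27 3.82 0.78 1.48]
meas [-0.63  0.87  2.09  3.33  0.69 -1.62]
meas [-0.63  0.51  2.05  3.56  0.31 -1.87]
```

move_arm:
  targets:
    - {"dx":0,"dy":0,"dz":0,"rx":0.092,"ry":-0.009,"rz":-0.285}
    - {"dx":0,"dy":0,"dz":0,"rx":0.092,"ry":-0.009,"rz":-0.285}
    - {"dx":0,"dy":0,"dz":0,"rx":0.092,"ry":-0.009,"rz":-0.285}
    - {"dx":0,"dy":0,"dz":0,"rx":0.092,"ry":-0.009,"rz":-0.285}
    - {"dx":0,"dy":0,"dz":0,"rx":0.092,"ry":-0.009,"rz":-0.285}
    - {"dx":0,"dy":0,"dz":0,"rx":0.092,"ry":-0.009,"rz":-0.285}
    - {"dx":0,"dy":0,"dz":0,"rx":0.092,"ry":-0.009,"rz":-0.285}
    - {"dx":0,"dy":0,"dz":0,"rx":0.092,"ry":-0.009,"rz":-0.285}
    - {"dx":0,"dy":0,"dz":0,"rx":0.092,"ry":-0.009,"rz":-0.285}
    - {"dx":0,"dy":0,"dz":0,"rx":0.092,"ry":-0.009,"rz":-0.285}

```text
t: 5.1
tcp_pos: [0.4871, 0.0248, 0.2462]
tool_rot: [0.711, 0.685, 0.101, 0.119]
force: [0.4, 0.9, 0.2]
finger_gap: 1.0
gripper_force: 0.0
```

move_arm:
  targets:
    - {"dx":0,"dy":0,"dz":0,"rx":0.092,"ry":-0.009,"rz":-0.285}
    - {"dx":0,"dy":0,"dz":0,"rx":0.092,"ry":-0.009,"rz":-0.285}
    - {"dx":0,"dy":0,"dz":0,"rx":0.092,"ry":-0.009,"rz":-0.285}
    - {"dx":0,"dy":0,"dz":0,"rx":0.092,"ry":-0.009,"rz":-0.285}
    - {"dx":0,"dy":0,"dz":0,"rx":0.092,"ry":-0.009,"rz":-0.285}
    - {"dx":0,"dy":0,"dz":0,"rx":0.092,"ry":-0.009,"rz":-0.285}
    - {"dx":0,"dy":0,"dz":0,"rx":0.092,"ry":-0.009,"rz":-0.285}
    - {"dx":0,"dy":0,"dz":0,"rx":0.092,"ry":-0.009,"rz":-0.285}
    - {"dx":0,"dy":0,"dz":0,"rx":0.092,"ry":-0.009,"rz":-0.285}
    - {"dx":0,"dy":0,"dz":0,"rx":0.092,"ry":-0.009,"rz":-0.285}

```text
t: 6.35
tcp_pos: [0.4871, 0.0248, 0.2462]
tool_rot: [0.988, -0.017, 0.154, 0.013]
force: [0.7, -0.2, 0.3]
finger_gap: 0.996
gripper_force: 0.0
```

```bash
cat > flip.py <<'E'
from h import *
p,R=state(); q0=np.array(sensors.sense()["q"])
u=np.array([np.cos(np.radians(-30)),np.sin(np.radians(-30))])
q1=max(iks([*(AX-.14*u),.12],-30,40),key=lambda q:q[3]); print(q1.round(2))
n=30; rows=[];pp,RR=fk(q0,P)[1:]; zs=[]
for i in range(1,n+1):
    s=i/n; q=q0+(q1-q0)*s; q[4]-=.35*np.sin(np.pi*s)
    t,T=fk(q,P)[1:]; d=(t-pp)/.025; r=np.degrees((T*RR.inv()).as_rotvec())/30
    rows.append(np.r_[d,r].round(2)); pp,RR=pp+rows[-1][:3]*.025,Ro.from_rotvec(np.radians(rows[-1][3:]*30))*RR; zs.append(t)
rows=np.array(rows); print(np.abs(rows).max(0),np.linalg.norm(rows[:,3:],axis=1).max()*30,np.round(zs,2)[::5].tolist())
for r in rows: print(json.dumps(dict(zip(("dx","dy","dz","rx","ry","rz"),(r+0.).tolist())))+",")
E
python3 flip.py
```

```text
t 6.35 G [0.4814 0.0253 0.264 ] yaw -5.7 th 72.2 y [-0.038 -0.999  0.02 ] q [-0.2   0.16  1.94  0.05  0.73  1.38] F [ 0.7 -0.2  0.3] gap 0.996 0.0
[0.17 0.71 2.32 3.9  0.79 1.47]
[0.77 1.24 0.3  0.2  0.06 0.23] 7.415524256584965 [[0.5, 0.06, 0.24], [0.54, 0.17, 0.23], [0.57, 0.21, 0.21], [0.57, 0.22, 0.19], [0.58, 0.2, 0.16], [0.56, 0.13, 0.13]]
{"dx": 0.34, "dy": 1.24, "dz": -0.3, "rx": 0.2, "ry": -0.05, "rz": -0.12},
{"dx": 0.35, "dy": 1.13, "dz": -0.2, "rx": 0.2, "ry": -0.04, "rz": -0.13},
{"dx": 0.35, "dy": 1.0, "dz": -0.13, "rx": 0.18, "ry": -0.03, "rz": -0.14},
{"dx": 0.34, "dy": 0.88, "dz": -0.08, "rx": 0.18, "ry": -0.02, "rz": -0.15},
{"dx": 0.34, "dy": 0.76, "dz": -0.05, "rx": 0.18, "ry": -0.01, "rz": -0.16},
{"dx": 0.31, "dy": 0.63, "dz": -0.05, "rx": 0.16, "ry": 0.0, "rz": -0.17},
{"dx": 0.29, "dy": 0.53, "dz": -0.05, "rx": 0.16, "ry": 0.01, "rz": -0.18},
{"dx": 0.26, "dy": 0.42, "dz": -0.08, "rx": 0.16, "ry": 0.02, "rz": -0.17},
{"dx": 0.23, "dy": 0.34, "dz": -0.1, "rx": 0.15, "ry": 0.03, "rz": -0.19},
{"dx": 0.18, "dy": 0.28, "dz": -0.13, "rx": 0.15, "ry": 0.04, "rz": -0
[... 841 characters left out ...]
2},
{"dx": -0.02, "dy": -0.38, "dz": -0.23, "rx": 0.11, "ry": 0.02, "rz": -0.2},
{"dx": -0.04, "dy": -0.48, "dz": -0.23, "rx": 0.1, "ry": 0.02, "rz": -0.21},
{"dx": -0.1, "dy": -0.58, "dz": -0.24, "rx": 0.08, "ry": 0.01, "rz": -0.22},
{"dx": -0.16, "dy": -0.68, "dz": -0.24, "rx": 0.07, "ry": 0.0, "rz": -0.21},
{"dx": -0.25, "dy": -0.78, "dz": -0.24, "rx": 0.05, "ry": 0.0, "rz": -0.22},
{"dx": -0.36, "dy": -0.86, "dz": -0.23, "rx": 0.04, "ry": 0.0, "rz": -0.23},
{"dx": -0.48, "dy": -0.94, "dz": -0.22, "rx": 0.02, "ry": -0.01, "rz": -0.23},
{"dx": -0.62, "dy": -0.98, "dz": -0.19, "rx": 0.0, "ry": 0.0, "rz": -0.22},
{"dx": -0.77, "dy": -1.02, "dz": -0.16, "rx": -0.01, "ry": -0.01, "rz": -0.23},
```

```bash
sed -i 's/,.12\],-30/,.18],-30/; s/-=.35/-=.48/; s#s=i/n;#s=i/n; s=s-.35*np.sin(2*np.pi*s)/(2*np.pi);#' flip.py; python3 flip.py
```

```text
t 6.35 G [0.4814 0.0253 0.264 ] yaw -5.7 th 72.2 y [-0.038 -0.999  0.02 ] q [-0.2   0.16  1.94  0.05  0.73  1.38] F [ 0.7 -0.2  0.3] gap 0.996 0.0
[0.17 0.52 2.29 4.1  0.64 1.21]
[0.51 0.81 0.38 0.21 0.07 0.24] 9.515250916292223 [[0.5, 0.05, 0.24], [0.55, 0.13, 0.25], [0.59, 0.16, 0.26], [0.58, 0.16, 0.22], [0.57, 0.16, 0.19], [0.55, 0.1, 0.18]]
{"dx": 0.4, "dy": 0.81, "dz": -0.06, "rx": 0.13, "ry": -0.06, "rz": -0.07},
{"dx": 0.4, "dy": 0.75, "dz": -0.01, "rx": 0.13, "ry": -0.07, "rz": -0.08},
{"dx": 0.42, "dy": 0.71, "dz": 0.03, "rx": 0.13, "ry": -0.06, "rz": -0.09},
{"dx": 0.44, "dy": 0.66, "dz": 0.08, "rx": 0.13, "ry": -0.06, "rz": -0.1},
{"dx": 0.45, "dy": 0.6, "dz": 0.1, "rx": 0.14, "ry": -0.06, "rz": -0.12},
{"dx": 0.45, "dy": 0.53, "dz": 0.13, "rx": 0.14, "ry": -0.05, "rz": -0.14},
{"dx": 0.44, "dy": 0.43, "dz": 0.13, "rx": 0.15, "ry": -0.04, "rz": -0.16},
{"dx": 0.42, "dy": 0.33, "dz": 0.11, "rx": 0.15, "ry": -0.04, "rz": -0.18},
{"dx": 0.36, "dy": 0.22, "dz": 0.06, "rx": 0.16, "ry": -0.02, "rz": -0.19},
{"dx": 0.28, "dy": 0.13, "dz": -0.02, "rx": 0.17, "ry": -0.01, "rz": -0
[... 846 characters left out ...]
,
{"dx": -0.07, "dy": -0.35, "dz": -0.1, "rx": 0.12, "ry": -0.01, "rz": -0.21},
{"dx": -0.1, "dy": -0.46, "dz": -0.1, "rx": 0.1, "ry": -0.02, "rz": -0.2},
{"dx": -0.15, "dy": -0.53, "dz": -0.1, "rx": 0.08, "ry": -0.02, "rz": -0.2},
{"dx": -0.21, "dy": -0.57, "dz": -0.11, "rx": 0.07, "ry": -0.02, "rz": -0.19},
{"dx": -0.27, "dy": -0.61, "dz": -0.11, "rx": 0.04, "ry": -0.01, "rz": -0.18},
{"dx": -0.33, "dy": -0.6, "dz": -0.11, "rx": 0.04, "ry": -0.01, "rz": -0.16},
{"dx": -0.38, "dy": -0.61, "dz": -0.11, "rx": 0.02, "ry": -0.01, "rz": -0.17},
{"dx": -0.44, "dy": -0.6, "dz": -0.12, "rx": 0.02, "ry": -0.01, "rz": -0.15},
{"dx": -0.51, "dy": -0.6, "dz": -0.12, "rx": 0.01, "ry": 0.0, "rz": -0.16},
```

move_arm:
  targets:
    - {"dx":0.4,"dy":0.81,"dz":-0.06,"rx":0.13,"ry":-0.06,"rz":-0.07}
    - {"dx":0.4,"dy":0.75,"dz":-0.01,"rx":0.13,"ry":-0.07,"rz":-0.08}
    - {"dx":0.42,"dy":0.71,"dz":0.03,"rx":0.13,"ry":-0.06,"rz":-0.09}
    - {"dx":0.44,"dy":0.66,"dz":0.08,"rx":0.13,"ry":-0.06,"rz":-0.1}
    - {"dx":0.45,"dy":0.6,"dz":0.1,"rx":0.14,"ry":-0.06,"rz":-0.12}
    - {"dx":0.45,"dy":0.53,"dz":0.13,"rx":0.14,"ry":-0.05,"rz":-0.14}
    - {"dx":0.44,"dy":0.43,"dz":0.13,"rx":0.15,"ry":-0.04,"rz":-0.16}
    - {"dx":0.42,"dy":0.33,"dz":0.11,"rx":0.15,"ry":-0.04,"rz":-0.18}
    - {"dx":0.36,"dy":0.22,"dz":0.06,"rx":0.16,"ry":-0.02,"rz":-0.19}
    - {"dx":0.28,"dy":0.13,"dz":-0.02,"rx":0.17,"ry":-0.01,"rz":-0.21}

```text
t: 7.6
tcp_pos: [0.5892, 0.154, 0.2602]
tool_rot: [0.831, -0.411, 0.258, -0.272]
force: [0.1, 1.0, -0.3]
finger_gap: 1.0
gripper_force: 0.0
```

```bash
python3 -c "
from h import *
state()"
```

```text
t 7.6 G [0.5769 0.1495 0.2736] yaw 20.2 th 45.9 y [-0.542 -0.514 -0.665] q [-0.1   0.26  2.04  1.21  0.33  1.31] F [ 0.1  1.  -0.3] gap 1.0 0.0
```

Tracking as predicted (q4=1.21).

move_arm:
  targets:
    - {"dx":0.18,"dy":0.05,"dz":-0.11,"rx":0.17,"ry":0.02,"rz":-0.23}
    - {"dx":0.06,"dy":0.02,"dz":-0.21,"rx":0.19,"ry":0.03,"rz":-0.23}
    - {"dx":-0.04,"dy":0.01,"dz":-0.29,"rx":0.19,"ry":0.05,"rz":-0.24}
    - {"dx":-0.13,"dy":0.05,"dz":-0.35,"rx":0.19,"ry":0.05,"rz":-0.24}
    - {"dx":-0.18,"dy":0.1,"dz":-0.38,"rx":0.21,"ry":0.06,"rz":-0.23}
    - {"dx":-0.2,"dy":0.12,"dz":-0.35,"rx":0.21,"ry":0.06,"rz":-0.23}
    - {"dx":-0.18,"dy":0.13,"dz":-0.31,"rx":0.2,"ry":0.04,"rz":-0.23}
    - {"dx":-0.13,"dy":0.09,"dz":-0.25,"rx":0.2,"ry":0.03,"rz":-0.22}
    - {"dx":-0.1,"dy":0.0,"dz":-0.19,"rx":0.19,"ry":0.02,"rz":-0.22}
    - {"dx":-0.06,"dy":-0.11,"dz":-0.15,"rx":0.16,"ry":0.01,"rz":-0.22}

```text
t: 8.85
tcp_pos: [0.5692, 0.1652, 0.195]
tool_rot: [-0.268, 0.877, -0.063, 0.393]
force: [0.5, 0.4, 0.6]
finger_gap: 0.995
gripper_force: 0.0
```

move_arm:
  targets:
    - {"dx":-0.04,"dy":-0.23,"dz":-0.11,"rx":0.15,"ry":-0.01,"rz":-0.22}
    - {"dx":-0.07,"dy":-0.35,"dz":-0.1,"rx":0.12,"ry":-0.01,"rz":-0.21}
    - {"dx":-0.1,"dy":-0.46,"dz":-0.1,"rx":0.1,"ry":-0.02,"rz":-0.2}
    - {"dx":-0.15,"dy":-0.53,"dz":-0.1,"rx":0.08,"ry":-0.02,"rz":-0.2}
    - {"dx":-0.21,"dy":-0.57,"dz":-0.11,"rx":0.07,"ry":-0.02,"rz":-0.19}
    - {"dx":-0.27,"dy":-0.61,"dz":-0.11,"rx":0.04,"ry":-0.01,"rz":-0.18}
    - {"dx":-0.33,"dy":-0.6,"dz":-0.11,"rx":0.04,"ry":-0.01,"rz":-0.16}
    - {"dx":-0.38,"dy":-0.61,"dz":-0.11,"rx":0.02,"ry":-0.01,"rz":-0.17}
    - {"dx":-0.44,"dy":-0.6,"dz":-0.12,"rx":0.02,"ry":-0.01,"rz":-0.15}
    - {"dx":-0.51,"dy":-0.6,"dz":-0.12,"rx":0.01,"ry":0.0,"rz":-0.16}

```text
t: 10.1
tcp_pos: [0.5066, 0.036, 0.168]
tool_rot: [0.235, 0.876, -0.11, 0.407]
force: [0.2, -0.3, -1.0]
finger_gap: 0.999
gripper_force: 0.0
```

```bash
python3 - <<'E'
from h import *
YAW=-30;h_=__import__("h");h_.YAW=-30
state(); snap("wrist","pics/w1.png")
plan([*onaxis(-.12),.075],-30,40,10)
E
```

```text
t 10.1 G [0.4942 0.0431 0.1801] yaw -30.1 th 40.2 y [ 0.501  0.866 -0.002] q [0.17 0.52 2.28 4.1  0.64 1.2 ] F [ 0.2 -0.3 -1. ] gap 0.999 0.0
t 10.15 G [0.493  0.0427 0.1795] yaw -30.3 th 40.3 y [ 0.503  0.864 -0.002] q [0.17 0.52 2.29 4.11 0.64 1.2 ] F [-0.7 -0.1 -0.1] gap 1.003 0.0
mm [  18.6   -8.7 -104.4] per row [ 0.075 -0.035 -0.418] rot [-0.     -0.001   0.0006] max turn/row 0.03491525019842838
```

View pics/w1.png

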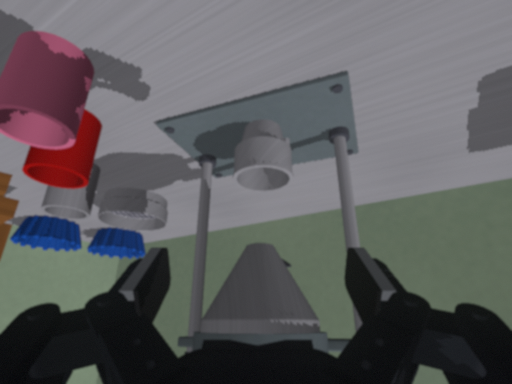

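The inverted wrist view shows beaker_a's rim at about (263,178), the spout mouth at about (260,245), plate corners at (348,72) and (157,122), and the column feet at (207,160) and (340,133).

```bash
python3 - <<'E'
from h import *
m=cams.camera_model("wrist")
A=lambda u,v,z: at_z(m,u,v,z).round(4)
print("ba rim",A(263,178,.074),"ba upper", A(264,142,.044),"spout",A(260,245,.148))
c1,c2=A(348,72,.008),A(157,122,.008);print(c1,c2,np.linalg.norm(c1-c2))
print("feet",A(207,160,.008),A(340,133,.008))
d=np.radians(-8.85)
print(((c1+c2)/2)[:2]+.057*np.array([np.cos(d),np.sin(d)]))
E
```

```text
ba rim [ 0.6086 -0.0174  0.074 ] ba upper [ 0.5873 -0.004   0.044 ] spout [ 0.609  -0.0216  0.148 ]
[0.5731 0.0925 0.008 ] [ 0.5377 -0.1167  0.008 ] 0.21217398521025146
feet [ 0.6349 -0.1223  0.008 ] [0.6645 0.0589 0.008 ]
[ 0.61172139 -0.02086935]
```

```bash
python3 - <<'E'
from h import *
u=np.array([.866,-.5]); B=np.array([.6131,-.022])
plan([*(B-.11*u),.07],-30,40,10); print(.11*u/.025/10)
E
```

```text
t 10.15 G [0.493  0.0427 0.1795] yaw -30.3 th 40.3 y [ 0.503  0.864 -0.002] q [0.17 0.52 2.29 4.11 0.64 1.2 ] F [-0.7 -0.1 -0.1] gap 1.003 0.0
mm [  24.9   -9.7 -109.4] per row [ 0.1   -0.039 -0.438] rot [-0.     -0.001   0.0006] max turn/row 0.03491525019842838
[ 0.38104 -0.22   ]
```

move_arm:
  targets:
    - {"dx":0.1,"dy":-0.04,"dz":-0.44,"rx":0,"ry":0,"rz":0}
    - {"dx":0.1,"dy":-0.04,"dz":-0.44,"rx":0,"ry":0,"rz":0}
    - {"dx":0.1,"dy":-0.04,"dz":-0.44,"rx":0,"ry":0,"rz":0}
    - {"dx":0.1,"dy":-0.04,"dz":-0.44,"rx":0,"ry":0,"rz":0}
    - {"dx":0.1,"dy":-0.04,"dz":-0.44,"rx":0,"ry":0,"rz":0}
    - {"dx":0.1,"dy":-0.04,"dz":-0.44,"rx":0,"ry":0,"rz":0}
    - {"dx":0.1,"dy":-0.04,"dz":-0.44,"rx":0,"ry":0,"rz":0}
    - {"dx":0.1,"dy":-0.04,"dz":-0.44,"rx":0,"ry":0,"rz":0}
    - {"dx":0.1,"dy":-0.04,"dz":-0.44,"rx":0,"ry":0,"rz":0}
    - {"dx":0.1,"dy":-0.04,"dz":-0.44,"rx":0,"ry":0,"rz":0}

```text
t: 11.4
tcp_pos: [0.5322, 0.0264, 0.0575]
tool_rot: [0.234, 0.876, -0.109, 0.407]
force: [-0.1, -0.6, 0.9]
finger_gap: 1.0
gripper_force: 0.0
```

```bash
python3 - <<'E'
from h import *
im,m=snap("wrist","pics/w2.png")
plan([.6131,-.022,.056],-30,40,10)
E
```

```text
t 11.45 G [0.52   0.0334 0.0683] yaw -30.0 th 40.2 y [ 0.499  0.867 -0.002] q [0.12 0.86 2.28 3.79 0.86 1.56] F [ 0.4  0.1 -1.1] gap 1.0 0.0
mm [ 93.2 -55.5 -12.3] per row [ 0.373 -0.222 -0.049] rot [-0.     -0.0009 -0.0003] max turn/row 0.0275241266316552
```

View pics/w2.png

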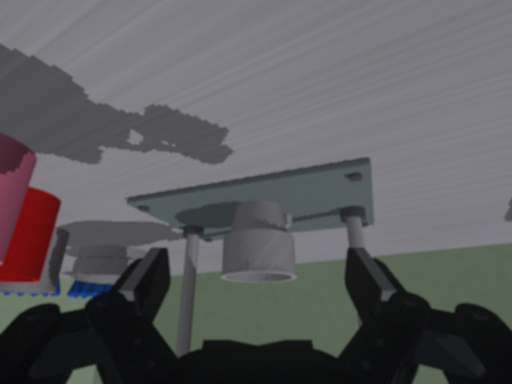

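Beaker_a is centred between the fingers at about column 258; its rim spans 223 to 295. Advancing.

move_arm:
  targets:
    - {"dx":0.38,"dy":-0.21,"dz":-0.05,"rx":0,"ry":0,"rz":0}
    - {"dx":0.38,"dy":-0.21,"dz":-0.05,"rx":0,"ry":0,"rz":0}
    - {"dx":0.38,"dy":-0.21,"dz":-0.05,"rx":0,"ry":0,"rz":0}
    - {"dx":0.38,"dy":-0.21,"dz":-0.05,"rx":0,"ry":0,"rz":0}
    - {"dx":0.38,"dy":-0.21,"dz":-0.05,"rx":0,"ry":0,"rz":0}
    - {"dx":0.38,"dy":-0.21,"dz":-0.05,"rx":0,"ry":0,"rz":0}
    - {"dx":0.38,"dy":-0.21,"dz":-0.05,"rx":0,"ry":0,"rz":0}
    - {"dx":0.38,"dy":-0.21,"dz":-0.05,"rx":0,"ry":0,"rz":0}
    - {"dx":0.38,"dy":-0.21,"dz":-0.05,"rx":0,"ry":0,"rz":0}
    - {"dx":0.38,"dy":-0.21,"dz":-0.05,"rx":0,"ry":0,"rz":0}

```text
t: 12.7
tcp_pos: [0.6276, -0.0264, 0.0457]
tool_rot: [0.233, 0.876, -0.109, 0.407]
force: [0.1, 0.0, -0.0]
finger_gap: 1.005
gripper_force: 0.0
```

```bash
python3 - <<'E'
from h import *
state()
im,m=snap("side","pics/s2.png"); im2,_=snap("wrist","pics/w3.png")
a=cv2.resize(cv2.imread("pics/s2.png")[100:260,170:330],(520,520),interpolation=cv2.INTER_CUBIC)
b=cv2.resize(cv2.imread("pics/w3.png")[130:384,150:360],(280,520))
cv2.imwrite("pics/c3.png",np.hstack([a,b[:520]]))
E
```

```text
t 12.7 G [ 0.6152 -0.0193  0.0578] yaw -30.0 th 40.1 y [ 0.498  0.867 -0.002] q [-0.03  0.85  2.09  3.74  0.7   1.42] F [ 0.1  0.  -0. ] gap 1.005 0.0
```

View pics/c3.png

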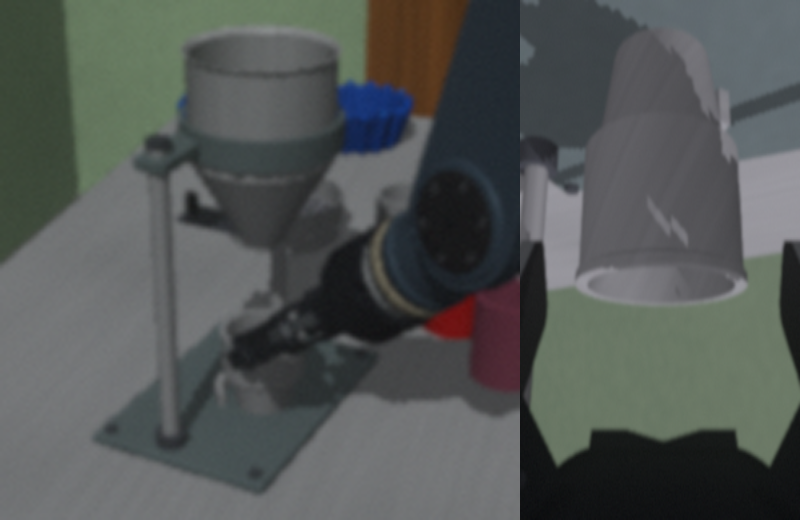

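The fingers straddle the beaker with room on both sides and clear of the funnel. Nudging along the tool and gripping.

move_arm:
  targets:
    - {"dx":0.2,"dy":-0.12,"dz":-0.22,"rx":0,"ry":0,"rz":0}
    - {"dx":0,"dy":0,"dz":0,"rx":0,"ry":0,"rz":0}
    - {"dx":0,"dy":0,"dz":0,"rx":0,"ry":0,"rz":0}
    - {"dx":0,"dy":0,"dz":0,"rx":0,"ry":0,"rz":0}
    - {"dx":0,"dy":0,"dz":0,"rx":0,"ry":0,"rz":0}
    - {"dx":0,"dy":0,"dz":0,"rx":0,"ry":0,"rz":0}
    - {"dx":0,"dy":0,"dz":0,"rx":0,"ry":0,"rz":0}
    - {"dx":0,"dy":0,"dz":0,"rx":0,"ry":0,"rz":0}
    - {"dx":0,"dy":0,"dz":0,"rx":0,"ry":0,"rz":0}
    - {"dx":0,"dy":0,"dz":0,"rx":0,"ry":0,"rz":0}
  claw: 50
  newtons: 40

```text
t: 14.05
tcp_pos: [0.6319, -0.0291, 0.0402]
tool_rot: [0.234, 0.876, -0.109, 0.407]
force: [0.1, -0.1, -1.0]
finger_gap: 0.731
gripper_force: 43.6
```

```bash
python3 - <<'E'
from h import *
state()
bb=np.array([.409,-.342])
for yaw in(-30,-45,-60):
  for G in([*bb,.16],[*bb,.1],[*bb,.086],[.47,-.15,.2],[.505,.04,.16]): print(yaw,G,[q.round(2).tolist() for q in iks(G,yaw,40)])
E
```

```text
t 14.05 G [ 0.6195 -0.022   0.0523] yaw -30.0 th 40.2 y [ 0.498  0.867 -0.002] q [-0.04  0.86  2.08  3.73  0.7   1.42] F [ 0.1 -0.1 -1. ] gap 0.731 43.6
-30 [np.float64(0.409), np.float64(-0.342), 0.16] [[-1.21, 0.59, 2.38, 2.35, 0.74, 1.73]]
-30 [np.float64(0.409), np.float64(-0.342), 0.1] [[-1.21, 0.81, 2.41, 2.5, 0.93, 1.51]]
-30 [np.float64(0.409), np.float64(-0.342), 0.086] [[-1.21, 0.86, 2.41, 2.52, 0.97, 1.47]]
-30 [0.47, -0.15, 0.2] [[-0.55, 0.44, 2.44, 3.11, 0.61, 1.58]]
-30 [0.505, 0.04, 0.16] [[0.15, 0.58, 2.28, 4.02, 0.67, 1.29]]
-45 [np.float64(0.409), np.float64(-0.342), 0.16] [[-1.01, 0.59, 2.39, 2.88, 0.72, 1.62]]
-45 [np.float64(0.409), np.float64(-0.342), 0.1] [[-1.01, 0.82, 2.42, 2.94, 0.97, 1.55]]
-45 [np.float64(0.409), np.float64(-0.342), 0.086] [[-1.01, 0.87, 2.42, 2.94, 1.02, 1.53]]
-45 [0.47, -0.15, 0.2] [[-0.32, 0.45, 2.34, 3.83, 0.57, 1.28]]
-45 [0.505, 0.04, 0.16] [[0.26, 0.59, 2.14, 4.57, 0.74, 1.03]]
-60 [np.float64(0.409), np.float64(-0.342), 0.16] [[-0.79, 0.58, 2.33, 3.46, 0.65, 1.48]]
-60 [np.float64(0.409), np.float64(-0.342), 0.1] [[-0.79, 0.79, 2.35, 3.39, 0.87, 1.57]]
-60 [np.float64(0.409), np.float64(-0.342), 0.086] [[-0.79, 0.83, 2.36, 3.38, 0.92, 1.59]]
-60 [0.47, -0.15, 0.2] [[-0.16, 0.47, 2.21, 4.47, 0.66, 0.97]]
-60 [0.505, 0.04, 0.16] [[0.32, 0.62, 1.98, -1.32, 0.89, 0.87]]
```

move_arm:
  targets:
    - {"dx":0,"dy":0,"dz":0.24,"rx":0,"ry":0,"rz":0}
    - {"dx":-0.3,"dy":0.17,"dz":0,"rx":0,"ry":0,"rz":0}
    - {"dx":-0.5,"dy":0.29,"dz":0.04,"rx":0,"ry":0,"rz":0}
    - {"dx":-0.55,"dy":0.32,"dz":0.2,"rx":0,"ry":0,"rz":0}
    - {"dx":-0.55,"dy":0.32,"dz":0.3,"rx":0,"ry":0,"rz":0}
    - {"dx":-0.55,"dy":0.32,"dz":0.4,"rx":0,"ry":0,"rz":0}
    - {"dx":-0.55,"dy":0.32,"dz":0.5,"rx":0,"ry":0,"rz":0}
    - {"dx":-0.55,"dy":0.32,"dz":0.6,"rx":0,"ry":0,"rz":0}
    - {"dx":-0.55,"dy":0.32,"dz":0.8,"rx":0,"ry":0,"rz":0}
    - {"dx":-0.4,"dy":0.2,"dz":0.8,"rx":0,"ry":0,"rz":0}

```text
t: 15.3
tcp_pos: [0.5181, 0.0361, 0.1385]
tool_rot: [0.233, 0.876, -0.109, 0.407]
force: [1.2, -0.7, -1.0]
finger_gap: 0.734
gripper_force: 43.9
```

```bash
python3 - <<'E'
from h import *
state()
snap("side","pics/s4.png"); snap("wrist","pics/w4.png")
a=cv2.resize(cv2.imread("pics/s4.png")[90:270,180:360],(400,400),interpolation=cv2.INTER_CUBIC)
b=cv2.resize(cv2.imread("pics/w4.png")[130:380,131:381],(400,400))
cv2.imwrite("pics/c4.png",np.hstack([a,b]))
plan([.43,-.29,.175],-50,40,20)
E
```

```text
t 15.3 G [0.5057 0.0432 0.1505] yaw -29.9 th 40.2 y [ 0.498  0.867 -0.002] q [0.16 0.61 2.28 4.   0.69 1.32] F [ 1.2 -0.7 -1. ] gap 0.734 43.9
t 15.4 G [0.506  0.0435 0.1518] yaw -29.8 th 40.0 y [0.497 0.868 0.   ] q [0.16 0.61 2.28 4.   0.69 1.32] F [ 0.4  0.6 -2.3] gap 0.735 43.9
mm [ -79.2 -337.3   23.2] per row [-0.158 -0.675  0.046] rot [-0.      0.     -0.0336] max turn/row 1.00906605118759
```

View pics/c4.png

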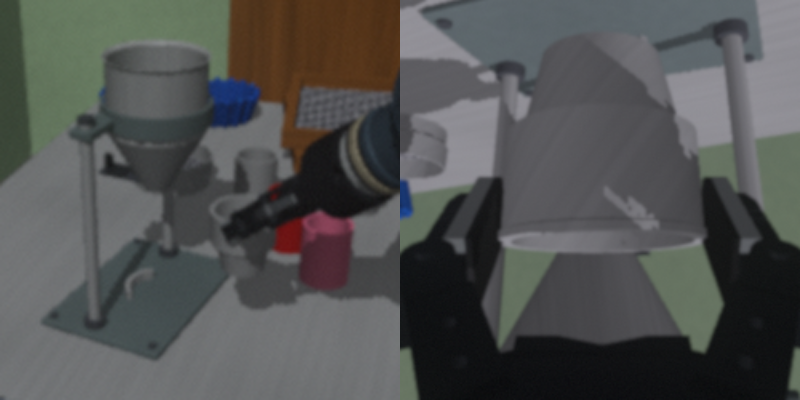

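```bash
python3 - <<'E'
from h import *
m=cams.camera_model("wrist"); ms=cams.camera_model("side"); p,R=state(); G=p-.0187*R.as_matrix()[:,2]
c,d=ray(m,256,280); T=np.array(m["extrinsics"]); d=d/ (T[2,:3]@d)
print("wrist depth .161:",(c+.161*d).round(4),"z=.172:",at_z(m,256,280,.172).round(4))
print("side:",at_z(ms,284.4,180,.172).round(4), "G",G.round(4))
u=np.array([.866,-.5])
# predicted silhouette for candidate forward offset f
for f in(-12,-8,-4,0):
    b=G[:2]+f/1e3*u
    for tilt in(0,):
        print(f,"rim c/near/far",proj(m,[*b,.172]).round(0),proj(m,[*(b-.034*u),.172]).round(0),proj(m,[*(b+.034*u),.172]).round(0),"foot near/far",proj(m,[*(b-.022*u),.106]).round(0),proj(m,[*(b+.022*u),.106]).round(0),"L",proj(m,[*(b+.034*np.array([.5,.866])),.172]).round(0), "side rim",proj(ms,[*b,.172]).round(1),"side foot",proj(ms,[*b,.106]).round(1))
E
python3 -c "
import cv2;w=cv2.imread('pics/w4.png');s=cv2.imread('pics/s4.png')
import numpy as np
cv2.imwrite('pics/c5.png',np.hstack([cv2.resize(s[160:230,260:330],(420,420),interpolation=cv2.INTER_CUBIC),cv2.resize(w[140:300,186:326],(380,420),interpolation=cv2.INTER_CUBIC)]))"
```

```text
t 15.4 G [0.506  0.0435 0.1518] yaw -29.8 th 40.0 y [0.497 0.868 0.   ] q [0.16 0.61 2.28 4.   0.69 1.32] F [ 0.4  0.6 -2.3] gap 0.735 43.9
wrist depth .161: [0.5067 0.0422 0.1717] z=.172: [0.5045 0.0435 0.172 ]
side: [0.5184 0.0268 0.172 ] G [0.506  0.0435 0.1518]
-12 rim c/near/far [257. 277.] [258. 265.] [257. 285.] foot near/far [257. 139.] [257. 177.] L [326. 277.] side rim [292.  185.8] side foot [290.6 211.4]
-8 rim c/near/far [257. 278.] [258. 267.] [257. 286.] foot near/far [257. 144.] [257. 180.] L [324. 278.] side rim [290.6 185.1] side foot [289.3 210.7]
-4 rim c/near/far [257. 279.] [258. 268.] [257. 287.] foot near/far [257. 148.] [257. 183.] L [323. 279.] side rim [289.3 184.5] side foot [288.1 210.1]
0 rim c/near/far [257. 280.] [258. 270.] [257. 287.] foot near/far [257. 152.] [257. 185.] L [321. 280.] side rim [288.  183.9] side foot [286.8 209.4]
```

View pics/c5.png

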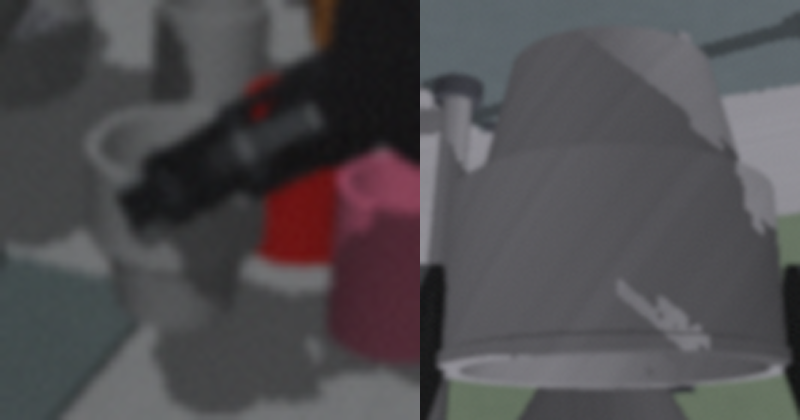

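Beaker_a is held upright: its rim half-width and foot edge match a model with the axis within about 1 mm of the grasp point. I'll refine beaker_b and the measure by matching rim circles against image gradients instead of viewing more pictures.

```bash
cat >> h.py <<'E'
def rimfit(im,m,x0,circles,span=.012,step=.001):
    g=cv2.cvtColor(im,cv2.COLOR_BGR2GRAY).astype(np.float32); g=cv2.GaussianBlur(g,(0,0),.8)
    gx=cv2.Sobel(g,cv2.CV_32F,1,0);gy=cv2.Sobel(g,cv2.CV_32F,0,1);a=np.linspace(0,2*np.pi,120,endpoint=False)
    T=np.array(m["extrinsics"]);best=[]
    for dx in np.arange(-span,span+1e-6,step):
        for dy in np.arange(-span,span+1e-6,step):
            s=0
            for r,z in circles:
                X=np.c_[x0[0]+dx+r*np.cos(a),x0[1]+dy+r*np.sin(a),0*a+z]@T[:3,:3].T+T[:3,3]
                U=np.c_[m["fx"]*X[:,0]/X[:,2]+m["cx"],m["fy"]*X[:,1]/X[:,2]+m["cy"]].astype(np.float32)
                t=np.roll(U,-1,0)-np.roll(U,1,0); n=np.c_[-t[:,1],t[:,0]]/np.linalg.norm(t,axis=1)[:,None]
                sx=cv2.remap(gx,U[:,:1],U[:,1:],1)[:,0];sy=cv2.remap(gy,U[:,:1],U[:,1:],1)[:,0]
                s+=np.minimum(np.abs(sx*n[:,0]+sy*n[:,1]),60).mean()
            best.append((s,x0[0]+dx,x0[1]+dy))
    best.sort(reverse=True); b=np.array(best[:8]); return b[0].round(4), b[:,1:].mean(0).round(4), round(float(np.median([x[0] for x in best])),1)
E
python3 - <<'E'
from h import *
mt=cams.camera_model("top"); ms=cams.camera_model("side")
t=cv2.imread("pics/top0.png"); s=cv2.imread("pics/side0.png")
for n,c,x0 in [("bb",[(.034,.066),(.0295,.066)],(.409,-.342)),("meas",[(.0305,.076),(.026,.076)],(.5635,-.315)),("pink",[(.0305,.076)],(.4345,-.139)),("barrel",[(.0575,.3)],(.613,-.027))]:
    print(n,rimfit(t,mt,x0,c),rimfit(s,ms,x0,c))
print("ba side",rimfit(s,ms,(.6145,-.022),[(.034,.074),(.0295,.074)]))
plan([.409,-.342,.185],-50,40,20)
E
```

```text
bb (array([104.936,   0.409,  -0.343]), array([ 0.4084, -0.3396]), 80.6) (array([71.5383,  0.412 , -0.354 ]), array([ 0.4125, -0.3535]), 51.1)
meas (array([108.2038,   0.5645,  -0.317 ]), array([ 0.5618, -0.3136]), 83.8) (array([75.7839,  0.5645, -0.312 ]), array([ 0.565, -0.312]), 55.8)
pink (array([56.8383,  0.4275, -0.129 ]), array([ 0.4276, -0.1301]), 35.7) (array([42.5045,  0.4375, -0.134 ]), array([ 0.4376, -0.1341]), 23.9)
barrel (array([ 5.51502e+01,  6.14000e-01, -2.40000e-02]), array([ 0.6136, -0.0241]), 36.8) (array([ 4.29316e+01,  6.14000e-01, -1.50000e-02]), array([ 0.6144, -0.0154]), 26.1)
ba side (array([ 8.23876e+01,  6.13500e-01, -2.60000e-02]), array([ 0.6134, -0.0257]), 54.3)
t 15.4 G [0.506  0.0435 0.1518] yaw -29.8 th 40.0 y [0.497 0.868 0.   ] q [0.16 0.61 2.28 4.   0.69 1.32] F [ 0.4  0.6 -2.3] gap 0.735 43.9
mm [-100.2 -389.3   33.2] per row [-0.2   -0.779  0.066] rot [-0.      0.     -0.0336] max turn/row 1.00906605118759
```

move_arm:
  targets:
    - {"dx":-0.2,"dy":-0.7,"dz":0.2,"rx":0,"ry":0,"rz":-0.034}
    - {"dx":-0.2,"dy":-0.78,"dz":0.2,"rx":0,"ry":0,"rz":-0.034}
    - {"dx":-0.2,"dy":-0.78,"dz":0.2,"rx":0,"ry":0,"rz":-0.034}
    - {"dx":-0.2,"dy":-0.78,"dz":0.2,"rx":0,"ry":0,"rz":-0.034}
    - {"dx":-0.2,"dy":-0.78,"dz":0.2,"rx":0,"ry":0,"rz":-0.034}
    - {"dx":-0.2,"dy":-0.78,"dz":0.2,"rx":0,"ry":0,"rz":-0.034}
    - {"dx":-0.2,"dy":-0.78,"dz":0.2,"rx":0,"ry":0,"rz":-0.034}
    - {"dx":-0.2,"dy":-0.78,"dz":0,"rx":0,"ry":0,"rz":-0.034}
    - {"dx":-0.2,"dy":-0.78,"dz":0,"rx":0,"ry":0,"rz":-0.034}
    - {"dx":-0.2,"dy":-0.78,"dz":0,"rx":0,"ry":0,"rz":-0.034}

```text
t: 16.65
tcp_pos: [0.4695, -0.1583, 0.1722]
tool_rot: [0.311, 0.852, -0.145, 0.396]
force: [0.4, 0.3, -1.8]
finger_gap: 0.732
gripper_force: 44.0
```

move_arm:
  targets:
    - {"dx":-0.2,"dy":-0.78,"dz":0,"rx":0,"ry":0,"rz":-0.034}
    - {"dx":-0.2,"dy":-0.78,"dz":0,"rx":0,"ry":0,"rz":-0.034}
    - {"dx":-0.2,"dy":-0.78,"dz":0,"rx":0,"ry":0,"rz":-0.034}
    - {"dx":-0.2,"dy":-0.78,"dz":0,"rx":0,"ry":0,"rz":-0.034}
    - {"dx":-0.2,"dy":-0.78,"dz":0,"rx":0,"ry":0,"rz":-0.034}
    - {"dx":-0.2,"dy":-0.78,"dz":0,"rx":0,"ry":0,"rz":-0.034}
    - {"dx":-0.2,"dy":-0.78,"dz":0,"rx":0,"ry":0,"rz":-0.034}
    - {"dx":-0.2,"dy":-0.78,"dz":0,"rx":0,"ry":0,"rz":-0.034}
    - {"dx":-0.2,"dy":-0.7,"dz":0,"rx":0,"ry":0,"rz":-0.034}
    - {"dx":-0.1,"dy":-0.4,"dz":0,"rx":0,"ry":0,"rz":-0.034}

```text
t: 17.9
tcp_pos: [0.4217, -0.3422, 0.1721]
tool_rot: [0.386, 0.821, -0.18, 0.381]
force: [0.3, 1.0, -2.3]
finger_gap: 0.728
gripper_force: 44.0
```

```bash
python3 - <<'E'
from h import *
im,m=snap("wrist","pics/w6.png"); w=cv2.imread("pics/w6.png")
plan([.4095,-.342,.15],-50,40,10)
for x0 in((.4095,-.342),): print("bb rim far",proj(m,[*x0,.066]),rimfit(w,m,x0,[(.034,.066)],span=.02))
print("b foot",rimfit(w,m,(.4095,-.342),[(.022,.0)],span=.02))
E
```

```text
t 17.95 G [ 0.4129 -0.3319  0.1845] yaw -50.5 th 40.1 y [ 0.771  0.637 -0.001] q [-0.89  0.5   2.36  3.13  0.59  1.57] F [-0.1 -1.  -1.5] gap 0.732 43.9
mm [ -3.3 -10.  -34.5] per row [-0.013 -0.04  -0.138] rot [ 0.     -0.0003  0.0015] max turn/row 0.04676968622943307
bb rim far [244.28882403  87.02502965] (array([38.6814,  0.4085, -0.347 ]), array([ 0.4086, -0.3468]), 16.8)
b foot (array([26.953 ,  0.4115, -0.342 ]), array([ 0.412 , -0.3429]), 7.7)
```

View pics/w6.png

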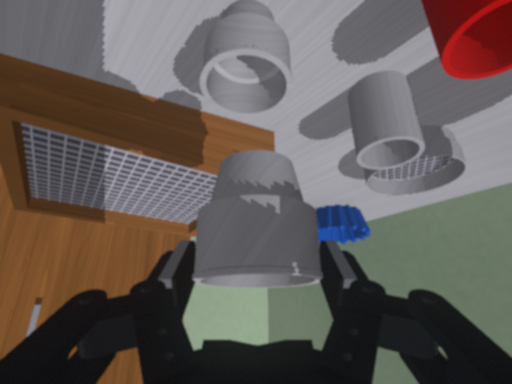

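The picture shows beaker_b's rim at about (246,80), the measure's rim at (390,152), and the held beaker straight at (258,272). Descending over beaker_b.

```bash
python3 - <<'E'
from h import *
w=cv2.imread("pics/w6.png"); m=cams.camera_model("wrist")
print(at_z(m,246,80,.066),"meas",rimfit(w,m,(.5635,-.3145),[(.0305,.076),(.026,.076)],span=.02), at_z(m,390,152,.076))
print("ba held",rimfit(w,m,(.4122,-.331),[(.034,.2058),(.022,.1398)],span=.012))
plan([.4101,-.3458,.09],-50,40,10)
E
```

```text
[ 0.40686941 -0.3369082   0.066     ] meas (array([102.6821,   0.5655,  -0.3165]), array([ 0.5658, -0.3169]), 38.7) [ 0.56230359 -0.31434235  0.076     ]
ba held (array([65.6507,  0.4102, -0.329 ]), array([ 0.4113, -0.3289]), 35.9)
t 17.95 G [ 0.4129 -0.3319  0.1845] yaw -50.5 th 40.1 y [ 0.771  0.637 -0.001] q [-0.89  0.5   2.36  3.13  0.59  1.57] F [-0.1 -1.  -1.5] gap 0.732 43.9
mm [ -2.7 -13.8 -94.5] per row [-0.011 -0.055 -0.378] rot [ 0.     -0.0003  0.0015] max turn/row 0.04676968622943307
```

move_arm:
  targets:
    - {"dx":-0.05,"dy":-0.28,"dz":-0.2,"rx":0,"ry":0,"rz":0.015}
    - {"dx":-0.05,"dy":-0.28,"dz":-0.4,"rx":0,"ry":0,"rz":0}
    - {"dx":0,"dy":0,"dz":-0.4,"rx":0,"ry":0,"rz":0}
    - {"dx":0,"dy":0,"dz":-0.4,"rx":0,"ry":0,"rz":0}
    - {"dx":0,"dy":0,"dz":-0.4,"rx":0,"ry":0,"rz":0}
    - {"dx":0,"dy":0,"dz":-0.4,"rx":0,"ry":0,"rz":0}
    - {"dx":0,"dy":0,"dz":-0.4,"rx":0,"ry":0,"rz":0}
    - {"dx":0,"dy":0,"dz":-0.3,"rx":0,"ry":0,"rz":0}
    - {"dx":0,"dy":0,"dz":-0.1,"rx":0,"ry":0,"rz":0}
    - {"dx":0,"dy":0,"dz":0,"rx":0,"ry":0,"rz":0}

```text
t: 19.2
tcp_pos: [0.4195, -0.355, 0.0971]
tool_rot: [0.382, 0.823, -0.178, 0.382]
force: [0.2, 1.0, -0.9]
finger_gap: 0.733
gripper_force: 44.0
```

```bash
python3 - <<'E'
from h import *
im,m=snap("wrist","pics/w7.png"); w=cv2.imread("pics/w7.png"); snap("side","pics/s7.png");snap("top","pics/t7.png")
p,R=state();z=(p-.0187*R.as_matrix()[:,2])[2]
print("b",rimfit(w,m,(.4095,-.344),[(.034,.066)],span=.01),"foot",rimfit(w,m,(.4095,-.344),[(.022,.0)],span=.01))
print("b both",rimfit(w,m,(.4095,-.344),[(.034,.066),(.022,.0)],span=.01))
print("a",rimfit(w,m,(.4095,-.344),[(.034,z-.0447+.066)],span=.01))
plan([.4105,-.3463,.084],-50,40,10)
E
```

```text
t 19.35 G [ 0.4104 -0.3442  0.1098] yaw -49.9 th 40.1 y [ 0.764  0.645 -0.002] q [-0.94  0.77  2.4   3.08  0.89  1.57] F [ 0.  -0.6 -1.9] gap 0.731 44.0
b (array([39.3125,  0.4105, -0.341 ]), array([ 0.4104, -0.3411]), 19.8) foot (array([31.7302,  0.4105, -0.341 ]), array([ 0.411 , -0.3415]), 9.1)
b both (array([71.0427,  0.4105, -0.341 ]), array([ 0.4104, -0.3411]), 29.0)
a (array([28.9462,  0.4075, -0.342 ]), array([ 0.4074, -0.3425]), 20.4)
t 19.35 G [ 0.4104 -0.3442  0.1098] yaw -49.9 th 40.1 y [ 0.764  0.645 -0.002] q [-0.94  0.77  2.4   3.08  0.89  1.57] F [ 0.  -0.6 -1.9] gap 0.731 44.0
mm [  0.1  -2.1 -25.8] per row [ 0.    -0.008 -0.103] rot [-0.     -0.0005 -0.0005] max turn/row 0.02120793231925941
```

move_arm:
  targets:
    - {"dx":0.06,"dy":0.06,"dz":0,"rx":0,"ry":0,"rz":0}
    - {"dx":0,"dy":0,"dz":-0.15,"rx":0,"ry":0,"rz":0}
    - {"dx":0,"dy":0,"dz":-0.15,"rx":0,"ry":0,"rz":0}
    - {"dx":0,"dy":0,"dz":-0.15,"rx":0,"ry":0,"rz":0}
    - {"dx":0,"dy":0,"dz":-0.15,"rx":0,"ry":0,"rz":0}
    - {"dx":0,"dy":0,"dz":-0.15,"rx":0,"ry":0,"rz":0}
    - {"dx":0,"dy":0,"dz":-0.15,"rx":0,"ry":0,"rz":0}
    - {"dx":0,"dy":0,"dz":-0.1,"rx":0,"ry":0,"rz":0}
    - {"dx":0,"dy":0,"dz":0,"rx":0,"ry":0,"rz":0}
    - {"dx":0,"dy":0,"dz":0,"rx":0,"ry":0,"rz":0}

```text
t: 20.6
tcp_pos: [0.421, -0.3536, 0.0724]
tool_rot: [0.382, 0.823, -0.178, 0.382]
force: [1.9, 0.2, -2.0]
finger_gap: 0.732
gripper_force: 43.9
```

```bash
python3 - <<'E'
from h import *
state()
E
```

```text
t 20.6 G [ 0.4118 -0.3427  0.0844] yaw -49.9 th 40.1 y [ 0.764  0.645 -0.002] q [-0.93  0.86  2.4   3.09  0.99  1.56] F [ 1.9  0.2 -2. ] gap 0.732 43.9
```

move_arm:
  targets:
    - {"dx":0,"dy":0,"dz":-0.06,"rx":0,"ry":0,"rz":0}
    - {"dx":0,"dy":0,"dz":-0.06,"rx":0,"ry":0,"rz":0}
    - {"dx":0,"dy":0,"dz":0,"rx":0,"ry":0,"rz":0}
    - {"dx":0,"dy":0,"dz":0,"rx":0,"ry":0,"rz":0}
    - {"dx":0,"dy":0,"dz":0,"rx":0,"ry":0,"rz":0}
    - {"dx":0,"dy":0,"dz":0,"rx":0,"ry":0,"rz":0}
    - {"dx":0,"dy":0,"dz":0,"rx":0,"ry":0,"rz":0}
    - {"dx":0,"dy":0,"dz":0,"rx":0,"ry":0,"rz":0}
    - {"dx":0,"dy":0,"dz":0,"rx":0,"ry":0,"rz":0}
    - {"dx":0,"dy":0,"dz":0,"rx":0,"ry":0,"rz":0}

```text
t: 21.85
tcp_pos: [0.421, -0.3536, 0.0693]
tool_rot: [0.382, 0.823, -0.178, 0.382]
force: [0.3, -0.4, -1.0]
finger_gap: 0.733
gripper_force: 43.9
```

move_arm:
  targets:
    - {"dx":0,"dy":0,"dz":0,"rx":0,"ry":0,"rz":0}
    - {"dx":0,"dy":0,"dz":0,"rx":0,"ry":0,"rz":0}
    - {"dx":0,"dy":0,"dz":0,"rx":0,"ry":0,"rz":0}
    - {"dx":0,"dy":0,"dz":0,"rx":0,"ry":0,"rz":0}
    - {"dx":0,"dy":0,"dz":0,"rx":0,"ry":0,"rz":0}
    - {"dx":0,"dy":0,"dz":0,"rx":0,"ry":0,"rz":0}
    - {"dx":0,"dy":0,"dz":0,"rx":0,"ry":0,"rz":0}
    - {"dx":0,"dy":0,"dz":0,"rx":0,"ry":0,"rz":0}
    - {"dx":0,"dy":0,"dz":0,"rx":0,"ry":0,"rz":0}
    - {"dx":0,"dy":0,"dz":0,"rx":0,"ry":0,"rz":0}
  claw: 100

```text
t: 23.1
tcp_pos: [0.421, -0.3536, 0.0693]
tool_rot: [0.382, 0.823, -0.178, 0.382]
force: [0.3, -0.4, 0.6]
finger_gap: 1.0
gripper_force: 0.0
```

```bash
python3 - <<'E'
from h import *
im,m=snap("wrist","pics/w8.png"); w=cv2.imread("pics/w8.png")
p,R=state()
for h in(.098,.102,.106,.110): print("a rim",h,rimfit(w,m,(.4095,-.342),[(.034,h),(.0295,h)],span=.01))
print("b foot",rimfit(w,m,(.4095,-.342),[(.022,.0)],span=.01))
u=np.array([.643,-.766]); plan([.43,-.31,.2],-50,40,10)
for q in iks([.5625,-.3155,.2],-45,40,1): print("meas",q.round(2))
E
```

```text
t 23.15 G [ 0.4118 -0.3426  0.0814] yaw -49.9 th 40.1 y [ 0.764  0.645 -0.002] q [-0.93  0.87  2.4   3.09  1.    1.56] F [-0.2  0.3 -0.4] gap 1.0 0.0
a rim 0.098 (array([59.5825,  0.4195, -0.352 ]), array([ 0.4189, -0.3509]), 26.6)
a rim 0.102 (array([79.897 ,  0.4055, -0.338 ]), array([ 0.4065, -0.3368]), 52.7)
a rim 0.106 (array([35.7934,  0.4075, -0.34  ]), array([ 0.406, -0.337]), 27.2)
a rim 0.11 (array([12.8609,  0.4025, -0.332 ]), array([ 0.4005, -0.3339]), 5.1)
b foot (array([33.806 ,  0.4105, -0.341 ]), array([ 0.4107, -0.3412]), 11.9)
t 23.15 G [ 0.4118 -0.3426  0.0814] yaw -49.9 th 40.1 y [ 0.764  0.645 -0.002] q [-0.93  0.87  2.4   3.09  1.    1.56] F [-0.2  0.3 -0.4] gap 1.0 0.0
mm [ 18.2  32.6 118.7] per row [0.073 0.13  0.475] rot [-0.0002 -0.0006 -0.0005] max turn/row 0.023372081966365317
meas [-0.63  0.51  2.05  3.56  0.31 -1.87]
```

Nested: the rim fits best at 0.102 m. Lifting off and heading for the grey measure with yaw −25°, camera clear of the red cylinder and beaker_b.

```bash
python3 - <<'E'
from h import *
M=[.564,-.3155]
for z in(.2,.11,.05): print([q.round(2).tolist() for q in iks([*M,z],-25,40)])
p,R=state()
Rt=tool(-25,40); d=np.array([*M,.115])+.0187*Rt.as_matrix()[:,2]-p; print((d*1e3).round(1))
E
```

```text
[[-0.83, 0.5, 2.07, 2.29, 0.4, 2.12]]
[[-0.83, 0.72, 2.12, 2.6, 0.6, 1.77]]
[[-0.83, 0.87, 2.12, 2.69, 0.74, 1.66]]
t 23.15 G [ 0.4118 -0.3426  0.0814] yaw -49.9 th 40.1 y [ 0.764  0.645 -0.002] q [-0.93  0.87  2.4   3.09  1.    1.56] F [-0.2  0.3 -0.4] gap 1.0 0.0
[156.   32.   33.7]
```

move_arm:
  targets:
    - {"dx":0,"dy":0,"dz":0.3,"rx":0,"ry":0,"rz":0}
    - {"dx":0,"dy":0,"dz":0.6,"rx":0,"ry":0,"rz":0}
    - {"dx":0,"dy":0,"dz":0.7,"rx":0,"ry":0,"rz":0}
    - {"dx":0,"dy":0,"dz":0.7,"rx":0,"ry":0,"rz":0}
    - {"dx":0,"dy":0,"dz":0.7,"rx":0,"ry":0,"rz":0}
    - {"dx":0,"dy":0,"dz":0.6,"rx":0,"ry":0,"rz":0.1}
    - {"dx":0.4,"dy":0.1,"dz":0,"rx":0,"ry":0,"rz":0.15}
    - {"dx":0.7,"dy":0.1,"dz":0,"rx":0,"ry":0,"rz":0.2}
    - {"dx":0.8,"dy":0.1,"dz":0,"rx":0,"ry":0,"rz":0.2}
    - {"dx":0.8,"dy":0.1,"dz":0,"rx":0,"ry":0,"rz":0.18}

```text
t: 24.4
tcp_pos: [0.4885, -0.3434, 0.1599]
tool_rot: [0.194, 0.886, -0.092, 0.411]
force: [0.2, 0.6, -0.8]
finger_gap: 1.002
gripper_force: 0.0
```

```bash
python3 - <<'E'
from h import *
im,m=snap("wrist","pics/w9.png"); w=cv2.imread("pics/w9.png")
print("meas",rimfit(w,m,(.564,-.3155),[(.0305,.076),(.026,.076)],span=.01),rimfit(w,m,(.564,-.3155),[(.0305,.076),(.026,.076),(.0305,0)],span=.01))
plan([.564,-.3155,.12],-25,40,10)
im,mt=snap("top","pics/t9.png"); im,ms=snap("side","pics/s9.png")
for n,mm in(("t9",mt),("s9",ms)): 
  for h in (.066,.102,.112): print("a",n,h,rimfit(cv2.imread(f"pics/{n}.png"),mm,(.4095,-.342),[(.034,h),(.0295,h)],span=.01))
E
```

```text
meas (array([107.1915,   0.564 ,  -0.3155]), array([ 0.5641, -0.3156]), 58.3) (array([135.0923,   0.564 ,  -0.3155]), array([ 0.5641, -0.3156]), 67.8)
t 24.45 G [ 0.4773 -0.3397  0.1729] yaw -24.9 th 39.9 y [ 0.418  0.908 -0.004] q [-1.06  0.55  2.23  2.24  0.61  1.94] F [ 0.9 -1.   0.9] gap 1.001 0.0
mm [ 86.6  24.1 -52.9] per row [ 0.347  0.097 -0.212] rot [ 0.0009 -0.0001 -0.001 ] max turn/row 0.039184336744674246
a t9 0.066 (array([ 7.4307,  0.4195, -0.352 ]), array([ 0.4188, -0.3428]), 6.0)
a t9 0.102 (array([10.0778,  0.4135, -0.352 ]), array([ 0.4144, -0.3519]), 6.6)
a t9 0.112 (array([10.5242,  0.4195, -0.352 ]), array([ 0.4165, -0.3518]), 7.2)
a s9 0.066 (array([39.1729,  0.4145, -0.348 ]), array([ 0.4142, -0.3485]), 35.6)
a s9 0.102 (array([72.3151,  0.4125, -0.342 ]), array([ 0.4115, -0.3413]), 66.2)
a s9 0.112 (array([55.3523,  0.4065, -0.332 ]), array([ 0.407, -0.332]), 41.5)
```

Measure located at (0.564, −0.3155). Moving over it and down.

move_arm:
  targets:
    - {"dx":0.4,"dy":0.1,"dz":-0.1,"rx":0,"ry":0,"rz":0}
    - {"dx":0.6,"dy":0.15,"dz":-0.1,"rx":0,"ry":0,"rz":0}
    - {"dx":0.7,"dy":0.17,"dz":-0.2,"rx":0,"ry":0,"rz":0}
    - {"dx":0.7,"dy":0.17,"dz":-0.3,"rx":0,"ry":0,"rz":0}
    - {"dx":0.6,"dy":0.15,"dz":-0.4,"rx":0,"ry":0,"rz":0}
    - {"dx":0.4,"dy":0.1,"dz":-0.4,"rx":0,"ry":0,"rz":0}
    - {"dx":0.2,"dy":0.06,"dz":-0.4,"rx":0,"ry":0,"rz":0}
    - {"dx":0,"dy":0,"dz":-0.2,"rx":0,"ry":0,"rz":0}
    - {"dx":0,"dy":0,"dz":0,"rx":0,"ry":0,"rz":0}
    - {"dx":0,"dy":0,"dz":0,"rx":0,"ry":0,"rz":0}

```text
t: 25.8
tcp_pos: [0.5782, -0.3213, 0.107]
tool_rot: [0.196, 0.885, -0.092, 0.411]
force: [-0.4, -0.3, -0.9]
finger_gap: 1.001
gripper_force: 0.0
```

```bash
python3 - <<'E'
from h import *
im,m=snap("wrist","pics/w10.png"); w=cv2.imread("pics/w10.png")
print("meas",rimfit(w,m,(.564,-.3155),[(.0305,.076),(.026,.076)],span=.01))
plan([.5676,-.3172,.046],-25,40,10)
E
```

```text
meas (array([94.0523,  0.564 , -0.3155]), array([ 0.5639, -0.3156]), 46.9)
t 25.85 G [ 0.5653 -0.3153  0.1192] yaw -25.1 th 40.1 y [ 0.422  0.906 -0.002] q [-0.82  0.7   2.11  2.58  0.57  1.8 ] F [-0.1  0.2 -0.5] gap 1.001 0.0
mm [  2.3  -1.9 -73.2] per row [ 0.009 -0.007 -0.293] rot [ 0.0001 -0.0005 -0.0001] max turn/row 0.016188688489725867
```

move_arm:
  targets:
    - {"dx":0.05,"dy":-0.04,"dz":-0.2,"rx":0,"ry":0,"rz":0}
    - {"dx":0.04,"dy":-0.03,"dz":-0.3,"rx":0,"ry":0,"rz":0}
    - {"dx":0,"dy":0,"dz":-0.4,"rx":0,"ry":0,"rz":0}
    - {"dx":0,"dy":0,"dz":-0.45,"rx":0,"ry":0,"rz":0}
    - {"dx":0,"dy":0,"dz":-0.45,"rx":0,"ry":0,"rz":0}
    - {"dx":0,"dy":0,"dz":-0.45,"rx":0,"ry":0,"rz":0}
    - {"dx":0,"dy":0,"dz":-0.4,"rx":0,"ry":0,"rz":0}
    - {"dx":0,"dy":0,"dz":-0.2,"rx":0,"ry":0,"rz":0}
    - {"dx":0,"dy":0,"dz":-0.08,"rx":0,"ry":0,"rz":0}
    - {"dx":0,"dy":0,"dz":0,"rx":0,"ry":0,"rz":0}

```text
t: 27.1
tcp_pos: [0.5808, -0.3229, 0.0337]
tool_rot: [0.195, 0.885, -0.092, 0.412]
force: [-0.2, 0.7, 0.8]
finger_gap: 0.999
gripper_force: 0.0
```

move_arm:
  targets:
    - {"dx":0,"dy":0,"dz":0,"rx":0,"ry":0,"rz":0}
    - {"dx":0,"dy":0,"dz":0,"rx":0,"ry":0,"rz":0}
    - {"dx":0,"dy":0,"dz":0,"rx":0,"ry":0,"rz":0}
    - {"dx":0,"dy":0,"dz":0,"rx":0,"ry":0,"rz":0}
    - {"dx":0,"dy":0,"dz":0,"rx":0,"ry":0,"rz":0}
    - {"dx":0,"dy":0,"dz":0,"rx":0,"ry":0,"rz":0}
    - {"dx":0,"dy":0,"dz":0,"rx":0,"ry":0,"rz":0}
    - {"dx":0,"dy":0,"dz":0,"rx":0,"ry":0,"rz":0}
    - {"dx":0,"dy":0,"dz":0,"rx":0,"ry":0,"rz":0}
    - {"dx":0,"dy":0,"dz":0,"rx":0,"ry":0,"rz":0}
  claw: 40
  newtons: 80

```text
t: 28.35
tcp_pos: [0.5803, -0.323, 0.0351]
tool_rot: [0.196, 0.885, -0.092, 0.412]
force: [-5.2, 0.9, 7.0]
finger_gap: 0.653
gripper_force: 82.4
```

```bash
python3 - <<'E'
from h import *
im,m=snap("wrist","pics/w11.png"); w=cv2.imread("pics/w11.png")
print("meas",rimfit(w,m,(.564,-.3155),[(.0305,.076),(.026,.076)],span=.01))
state()
u=np.array([.866,-.5])
for G in([.54,-.27,.17],[.5,-.15,.18],[.47,-.05,.18],[*(AX-.13*u),.12]):
   for y in(-25,-30): print(G,y,[q.round(2).tolist() for q in iks(G,y,40)])
E
```

```text
meas (array([82.6635,  0.554 , -0.3125]), array([ 0.5561, -0.3141]), 53.3)
t 28.4 G [ 0.5673 -0.3169  0.0471] yaw -25.1 th 40.0 y [ 0.423  0.906 -0.002] q [-0.82  0.88  2.11  2.7   0.73  1.65] F [-5.8  0.7  6.4] gap 0.649 82.4
[0.54, -0.27, 0.17] -25 [[-0.79, 0.56, 2.2, 2.59, 0.53, 1.83]]
[0.54, -0.27, 0.17] -30 [[-0.73, 0.56, 2.2, 2.81, 0.5, 1.73]]
[0.5, -0.15, 0.18] -25 [[-0.57, 0.52, 2.4, 2.98, 0.65, 1.62]]
[0.5, -0.15, 0.18] -30 [[-0.49, 0.52, 2.38, 3.18, 0.62, 1.56]]
[0.47, -0.05, 0.18] -25 []
[0.47, -0.05, 0.18] -30 [[-0.17, 0.52, 2.44, 3.57, 0.71, 1.48]]
[np.float64(0.50292), np.float64(0.03900000000000001), 0.12] -25 [[0.09, 0.72, 2.35, 3.7, 0.81, 1.52]]
[np.float64(0.50292), np.float64(0.03900000000000001), 0.12] -30 [[0.15, 0.71, 2.31, 3.89, 0.78, 1.46]]
```

move_arm:
  targets:
    - {"dx":0,"dy":0,"dz":0.3,"rx":0,"ry":0,"rz":0}
    - {"dx":0,"dy":0,"dz":0.6,"rx":0,"ry":0,"rz":0}
    - {"dx":0,"dy":0,"dz":0.8,"rx":0,"ry":0,"rz":0}
    - {"dx":0,"dy":0,"dz":0.8,"rx":0,"ry":0,"rz":0}
    - {"dx":0,"dy":0,"dz":0.8,"rx":0,"ry":0,"rz":0}
    - {"dx":-0.2,"dy":0.4,"dz":0.6,"rx":0,"ry":0,"rz":0}
    - {"dx":-0.3,"dy":0.7,"dz":0.4,"rx":0,"ry":0,"rz":0}
    - {"dx":-0.3,"dy":0.7,"dz":0.3,"rx":0,"ry":0,"rz":0}
    - {"dx":-0.3,"dy":0.7,"dz":0.2,"rx":0,"ry":0,"rz":0}
    - {"dx":-0.3,"dy":0.7,"dz":0.2,"rx":0,"ry":0,"rz":0}

```text
t: 29.65
tcp_pos: [0.5445, -0.2408, 0.1583]
tool_rot: [0.195, 0.886, -0.091, 0.41]
force: [0.3, -0.3, -4.5]
finger_gap: 0.646
gripper_force: 85.3
```

move_arm:
  targets:
    - {"dx":-0.11,"dy":0.8,"dz":0,"rx":0,"ry":0,"rz":-0.017}
    - {"dx":-0.11,"dy":0.9,"dz":0,"rx":0,"ry":0,"rz":-0.017}
    - {"dx":-0.11,"dy":0.9,"dz":0,"rx":0,"ry":0,"rz":-0.017}
    - {"dx":-0.11,"dy":0.9,"dz":0,"rx":0,"ry":0,"rz":-0.017}
    - {"dx":-0.11,"dy":0.9,"dz":0,"rx":0,"ry":0,"rz":-0.017}
    - {"dx":-0.11,"dy":0.9,"dz":0,"rx":0,"ry":0,"rz":-0.017}
    - {"dx":-0.11,"dy":0.9,"dz":0,"rx":0,"ry":0,"rz":-0.017}
    - {"dx":-0.11,"dy":0.9,"dz":0,"rx":0,"ry":0,"rz":-0.017}
    - {"dx":-0.11,"dy":0.8,"dz":0,"rx":0,"ry":0,"rz":-0.017}
    - {"dx":-0.11,"dy":0.6,"dz":0,"rx":0,"ry":0,"rz":-0.017}

```text
t: 30.9
tcp_pos: [0.5166, -0.0289, 0.1581]
tool_rot: [0.234, 0.877, -0.11, 0.406]
force: [-0.2, -0.2, -4.4]
finger_gap: 0.646
gripper_force: 85.3
```

```bash
python3 - <<'E'
from h import *
im,m=snap("wrist","pics/w12.png"); w=cv2.imread("pics/w12.png"); im,ms=snap("side","pics/s12.png"); s=cv2.imread("pics/s12.png")
p,R=state(); G=p-.0187*R.as_matrix()[:,2]; b=G[2]-.047
u=np.array([.866,-.5]);v=np.array([.5,.866])
for n,I,mm in(("w",w,m),("s",s,ms)):
  for nm,c in(("rim",[(.0305,b+.076),(.026,b+.076)]),("foot",[(.0305,b)])):
    r=rimfit(I,mm,G[:2],c,span=.014); d=r[1]-G[:2]; print(n,nm,r,"fwd,lat mm",(np.array([d@u,d@v])*1e3).round(1))
# stand features: stop arc inner/outer at z=.020, spout circle, plate front corners
for n,I,mm in(("w",w,m),("s",s,ms)):
    print(n,"spout",rimfit(I,mm,AX,[(.014,.148)],span=.01),"cone",rimfit(I,mm,AX,[(.055,.219)],span=.01))
plan([*(AX-.13*u),.1],-30,40,10)
E
```

```text
t 31.0 G [ 0.5043 -0.0209  0.1701] yaw -30.0 th 40.3 y [ 0.498  0.867 -0.002] q [-0.05  0.55  2.33  3.76  0.64  1.37] F [ 0.3  1.  -4.5] gap 0.647 85.4
w rim (array([ 8.64571e+01,  4.95300e-01, -1.49000e-02]), array([ 0.4955, -0.015 ]), 43.6) fwd,lat mm [-10.6   0.7]
w foot (array([19.4375,  0.5013, -0.0199]), array([ 0.5015, -0.0198]), 7.1) fwd,lat mm [-3.  -0.5]
s rim (array([ 7.50362e+01,  4.99300e-01, -2.19000e-02]), array([ 0.499 , -0.0219]), 56.9) fwd,lat mm [-4.1 -3.5]
s foot (array([ 3.94941e+01,  4.99300e-01, -1.79000e-02]), array([ 0.4996, -0.0185]), 24.4) fwd,lat mm [-5.3 -0.3]
w spout (array([ 2.4363e+01,  6.2550e-01, -2.0000e-02]), array([ 0.6214, -0.0183]), 16.4) cone (array([12.8718,  0.6215, -0.016 ]), array([ 0.6235, -0.0204]), 10.4)
s spout (array([ 3.47651e+01,  6.25500e-01, -2.30000e-02]), array([ 0.6249, -0.0221]), 24.7) cone (array([ 3.53516e+01,  6.16500e-01, -2.20000e-02]), array([ 0.6169, -0.0223]), 27.1)
t 31.0 G [ 0.5043 -0.0209  0.1701] yaw -30.0 th 40.3 y [ 0.498  0.867 -0.002] q [-0.05  0.55  2.33  3.76  0.64  1.37] F [ 0.3  1.  -4.5] gap 0.647 85.4
mm [ -1.4  59.9 -70.1] per row [-0.005  0.24  -0.28 ] rot [-0.0001 -0.0011 -0.0005] max turn/row 0.03593963601155624
```

```bash
cat >> h.py <<'E'
from scipy.optimize import minimize
def cylfit(views,G,yaw,base,H=.076):
    """views: [(im,m)]; fit fwd,lat,dz,pitch,roll of the held measure"""
    y=np.radians(yaw);u=np.array([np.cos(y),np.sin(y),0]);v=np.array([-np.sin(y),np.cos(y),0]);k=np.array([0,0,1.])
    a=np.linspace(0,2*np.pi,180,endpoint=False); pre=[]
    for im,m in views:
        g=cv2.GaussianBlur(cv2.cvtColor(im,cv2.COLOR_BGR2GRAY).astype(np.float32),(0,0),1.0)
        pre.append((cv2.Sobel(g,cv2.CV_32F,1,0),cv2.Sobel(g,cv2.CV_32F,0,1),m,np.array(m["extrinsics"])))
    def sc(x):
        Rr=Ro.from_rotvec(np.radians(x[3])*v+np.radians(x[4])*u); tot=0
        o=np.array([*G[:2],base+.038])+(x[0]*u+x[1]*v+x[2]*k)/1e3
        for gx,gy,m,T in pre:
            for r,z,w in((.0305,H-.038,1),(.026,H-.038,1),(.0305,-.038,1.5)):
                X=(o+Rr.apply(np.c_[r*np.cos(a)[:,None]*u+r*np.sin(a)[:,None]*v+z*k]))@T[:3,:3].T+T[:3,3]
                U=np.c_[m["fx"]*X[:,0]/X[:,2]+m["cx"],m["fy"]*X[:,1]/X[:,2]+m["cy"]].astype(np.float32)
                t=np.roll(U,-1,0)-np.roll(U,1,0); n=np.c_[-t[:,1],t[:,0]]/np.linalg.norm(t,axis=1)[:,None]
                sx=cv2.remap(gx,U[:,:1],U[:,1:],1)[:,0];sy=cv2.remap(gy,U[:,:1],U[:,1:],1)[:,0]
                tot-=w*np.minimum(np.abs(sx*n[:,0]+sy*n[:,1]),60).mean()
        return tot
    rng=np.random.default_rng(0); c=[]
    for i in range(12):
        x0=np.array([-5,0,0,0,0])+rng.normal(0,1,5)*[3,1.5,2,3,1.5]*(i>0)
        r=minimize(sc,x0,method="Nelder-Mead",options=dict(initial_simplex=x0+np.vstack([np.zeros(5),np.diag([4,2,3,4,3])]),maxiter=300)); c.append((r.fun,r.x.round(1)))
    c.sort(key=lambda t:t[0]); return c[:4]
E
python3 - <<'E'
from h import *
m=cams.camera_model("wrist");ms=cams.camera_model("side"); w=cv2.imread("pics/w12.png");s=cv2.imread("pics/s12.png")
p,R=state();G=p-.0187*R.as_matrix()[:,2]
for n,v in(("w",[(w,m)]),("s",[(s,ms)]),("both",[(w,m),(s,ms)])):
    for r in cylfit(v,G,-30,G[2]-.047): print(n,round(r[0],1),r[1])
E
```

```text
t 31.0 G [ 0.5043 -0.0209  0.1701] yaw -30.0 th 40.3 y [ 0.498  0.867 -0.002] q [-0.05  0.55  2.33  3.76  0.64  1.37] F [ 0.3  1.  -4.5] gap 0.647 85.4
w -131.8 [ 2.2  0.1 -3.8  5.7 -0.4]
w -121.9 [-0.7 -1.1 -3.7  5.7 -0.9]
w -113.6 [-2.6 -0.2 -0.5 -0.4  0.6]
w -113.5 [-2.5 -0.2 -0.5 -0.4  0.6]
s -132.7 [-3.5  2.9  2.  10.9  2.9]
s -132.2 [-8.   2.8  3.2  3.2  4.3]
s -132.2 [-7.5  2.   2.6  2.7  4.3]
s -132.1 [-7.3  1.6  2.4  2.9  4.3]
both -250.8 [ 1.9 -0.6 -3.8  5.8 -0.4]
both -250.7 [ 1.7 -0.7 -3.8  5.8 -0.5]
both -238.5 [-2.4  2.  -1.6 10.6 -0.1]
both -236.1 [-3.2 -0.3 -0.4 -0.4  0.5]
```

move_arm:
  targets:
    - {"dx":-0.01,"dy":0.24,"dz":-0.3,"rx":0,"ry":0,"rz":0}
    - {"dx":-0.01,"dy":0.24,"dz":-0.4,"rx":0,"ry":0,"rz":0}
    - {"dx":-0.01,"dy":0.24,"dz":-0.45,"rx":0,"ry":0,"rz":0}
    - {"dx":0,"dy":0.24,"dz":-0.45,"rx":0,"ry":0,"rz":0}
    - {"dx":0,"dy":0.24,"dz":-0.45,"rx":0,"ry":0,"rz":0}
    - {"dx":0,"dy":0.24,"dz":-0.45,"rx":0,"ry":0,"rz":0}
    - {"dx":0,"dy":0.24,"dz":-0.45,"rx":0,"ry":0,"rz":0}
    - {"dx":0,"dy":0.24,"dz":-0.45,"rx":0,"ry":0,"rz":0}
    - {"dx":0,"dy":0.24,"dz":-0.4,"rx":0,"ry":0,"rz":0}
    - {"dx":0,"dy":0.24,"dz":-0.2,"rx":0,"ry":0,"rz":0}

```text
t: 32.25
tcp_pos: [0.5175, 0.0301, 0.0577]
tool_rot: [0.235, 0.876, -0.11, 0.407]
force: [0.1, 0.5, -4.5]
finger_gap: 0.646
gripper_force: 85.4
```

```bash
python3 - <<'E'
from h import *
im,m=snap("wrist","pics/w13.png"); w=cv2.imread("pics/w13.png");im,ms=snap("side","pics/s13.png"); s=cv2.imread("pics/s13.png")
p,R=state();G=p-.0187*R.as_matrix()[:,2]
for n,v in(("w",[(w,m)]),("both",[(w,m),(s,ms)])):
    for r in cylfit(v,G,-30,G[2]-.047)[:3]: print(n,round(r[0],1),r[1])
t=cv2.imread("pics/top0.png")
print(rimfit(w,m,(.616,-.025),[(.014,.148)],span=.01),rimfit(w,m,(.616,-.025),[(.055,.219)],span=.01))
plan([.6173,-.0258,.063],-30,40,10)
E
```

```text
t 32.35 G [0.5052 0.0377 0.0701] yaw -30.1 th 40.2 y [ 0.499  0.866 -0.002] q [0.14 0.86 2.31 3.79 0.89 1.59] F [-0.4 -0.4 -4. ] gap 0.648 85.4
w -132.4 [ 1.9 -0.3 -4.   5.5 -0.2]
w -125.6 [ 0.2 -1.5 -3.8  5.5 -0.4]
w -118.8 [-1.6 -0.1 -3.6  5.5 -0.2]
both -238.2 [-3.7  0.5 -3.5  5.4 -0. ]
both -238.2 [-3.9  0.5 -3.4  5.4 -0.1]
both -235.6 [-4.1  1.8 -3.4  5.4 -0.2]
(array([ 2.1288,  0.623 , -0.02  ]), array([ 0.6248, -0.0253]), 1.5) (array([ 0.   ,  0.626, -0.015]), array([ 0.626 , -0.0185]), 0.0)
t 32.35 G [0.5052 0.0377 0.0701] yaw -30.1 th 40.2 y [ 0.499  0.866 -0.002] q [0.14 0.86 2.31 3.79 0.89 1.59] F [-0.4 -0.4 -4. ] gap 0.648 85.4
mm [112.1 -63.5  -7. ] per row [ 0.448 -0.254 -0.028] rot [ 0.0001 -0.0007 -0.0001] max turn/row 0.019936846491541087
```

The fit shows the measure pitched about 5.5° in the grip. I'll level it while sliding in under the spout, about 4 mm above the plate.

move_arm:
  targets:
    - {"dx":0.3,"dy":-0.17,"dz":0,"rx":-0.018,"ry":-0.032,"rz":0}
    - {"dx":0.5,"dy":-0.28,"dz":-0.04,"rx":-0.018,"ry":-0.032,"rz":0}
    - {"dx":0.55,"dy":-0.31,"dz":-0.04,"rx":-0.018,"ry":-0.032,"rz":0}
    - {"dx":0.55,"dy":-0.31,"dz":-0.04,"rx":-0.018,"ry":-0.032,"rz":0}
    - {"dx":0.55,"dy":-0.31,"dz":-0.04,"rx":-0.018,"ry":-0.032,"rz":0}
    - {"dx":0.5,"dy":-0.28,"dz":-0.04,"rx":0,"ry":0,"rz":0}
    - {"dx":0.5,"dy":-0.28,"dz":0,"rx":0,"ry":0,"rz":0}
    - {"dx":0.4,"dy":-0.23,"dz":0,"rx":0,"ry":0,"rz":0}
    - {"dx":0.25,"dy":-0.14,"dz":0,"rx":0,"ry":0,"rz":0}
    - {"dx":0.15,"dy":-0.09,"dz":0,"rx":0,"ry":0,"rz":0}

```text
t: 33.6
tcp_pos: [0.624, -0.0305, 0.0537]
tool_rot: [0.23, 0.855, -0.121, 0.449]
force: [-0.2, 0.2, -4.0]
finger_gap: 0.646
gripper_force: 85.4
```

```bash
python3 - <<'E'
from h import *
im,m=snap("wrist","pics/w14.png"); w=cv2.imread("pics/w14.png");im,ms=snap("side","pics/s14.png"); s=cv2.imread("pics/s14.png")
p,R=state();G=p-.0187*R.as_matrix()[:,2]; print(p.round(4))
for n,v in(("w",[(w,m)]),("s",[(s,ms)]),("both",[(w,m),(s,ms)])):
    for r in cylfit(v,AX,-30,.012)[:2]: print(n,"about AX",round(r[0],1),r[1])
E
```

```text
t 33.7 G [ 0.6107 -0.0228  0.0644] yaw -30.1 th 34.6 y [ 0.501  0.866 -0.   ] q [-0.02  0.9   2.13  3.69  0.87  1.5 ] F [ 0.1 -1.2 -3.7] gap 0.646 85.4
[ 0.624  -0.0305  0.0538]
w about AX -129.7 [-4.   0.3  2.3 -0.3 -0.1]
w about AX -129.6 [-3.6  0.2  2.1 -0.8 -0. ]
s about AX -151.1 [ 24.1 -17.7 -13.5 -11.4   9.4]
s about AX -150.5 [ 16.3 -10.5  -6.8 -12.    9. ]
both about AX -225.5 [-4.2 -0.2  2.3 -0.3  0. ]
both about AX -225.5 [-3.6  0.   2.2 -0.9 -0.1]
```

Level now; axis about 4 mm short of centre. Easing forward and down.

move_arm:
  targets:
    - {"dx":0.05,"dy":-0.03,"dz":-0.03,"rx":0,"ry":0,"rz":0}
    - {"dx":0.05,"dy":-0.03,"dz":-0.03,"rx":0,"ry":0,"rz":0}
    - {"dx":0.04,"dy":-0.02,"dz":-0.03,"rx":0,"ry":0,"rz":0}
    - {"dx":0,"dy":0,"dz":-0.03,"rx":0,"ry":0,"rz":0}
    - {"dx":0,"dy":0,"dz":0,"rx":0,"ry":0,"rz":0}
    - {"dx":0,"dy":0,"dz":0,"rx":0,"ry":0,"rz":0}
    - {"dx":0,"dy":0,"dz":0,"rx":0,"ry":0,"rz":0}
    - {"dx":0,"dy":0,"dz":0,"rx":0,"ry":0,"rz":0}
    - {"dx":0,"dy":0,"dz":0,"rx":0,"ry":0,"rz":0}
    - {"dx":0,"dy":0,"dz":0,"rx":0,"ry":0,"rz":0}

```text
t: 34.95
tcp_pos: [0.6273, -0.0323, 0.0506]
tool_rot: [0.229, 0.855, -0.121, 0.449]
force: [-0.8, -0.3, -4.0]
finger_gap: 0.652
gripper_force: 85.5
```

move_arm:
  targets:
    - {"dx":0.035,"dy":-0.02,"dz":0,"rx":0,"ry":0,"rz":0}
    - {"dx":0.035,"dy":-0.02,"dz":0,"rx":0,"ry":0,"rz":0}
    - {"dx":0,"dy":0,"dz":-0.03,"rx":0,"ry":0,"rz":0}
    - {"dx":0,"dy":0,"dz":0,"rx":0,"ry":0,"rz":0}
    - {"dx":0,"dy":0,"dz":0,"rx":0,"ry":0,"rz":0}
    - {"dx":0,"dy":0,"dz":0,"rx":0,"ry":0,"rz":0}
    - {"dx":0,"dy":0,"dz":0,"rx":0,"ry":0,"rz":0}
    - {"dx":0,"dy":0,"dz":0,"rx":0,"ry":0,"rz":0}
    - {"dx":0,"dy":0,"dz":0,"rx":0,"ry":0,"rz":0}
    - {"dx":0,"dy":0,"dz":0,"rx":0,"ry":0,"rz":0}

```text
t: 36.2
tcp_pos: [0.629, -0.0333, 0.0498]
tool_rot: [0.229, 0.855, -0.121, 0.449]
force: [0.1, -0.5, -4.4]
finger_gap: 0.65
gripper_force: 85.4
```

```bash
python3 - <<'E'
from h import *
im,m=snap("wrist","pics/w15.png"); w=cv2.imread("pics/w15.png")
p,R=state(); print(p.round(4))
for r in cylfit([(w,m)],AX,-30,.010)[:3]: print("w about AX",round(r[0],1),r[1])
E
```

```text
t 36.25 G [ 0.6157 -0.0256  0.0605] yaw -30.1 th 34.6 y [ 0.501  0.866 -0.001] q [-0.02  0.9   2.12  3.69  0.87  1.5 ] F [-0.3 -0.1 -4.7] gap 0.65 85.4
[ 0.6291 -0.0333  0.0498]
w about AX -137.4 [ 1.6 -0.2  0.7 -0.4  1.3]
w about AX -137.3 [ 1.7 -0.2  0.7 -0.3  1.3]
w about AX -137.3 [ 1.5 -0.2  0.7 -0.4  1.4]
```

move_arm:
  targets:
    - {"dx":0,"dy":0,"dz":-0.04,"rx":0,"ry":0,"rz":0}
    - {"dx":0,"dy":0,"dz":0,"rx":0,"ry":0,"rz":0}
    - {"dx":0.03,"dy":-0.01,"dz":0,"rx":0,"ry":0,"rz":0}
    - {"dx":0.03,"dy":-0.01,"dz":0,"rx":0,"ry":0,"rz":0}
    - {"dx":0.03,"dy":-0.01,"dz":0,"rx":0,"ry":0,"rz":0}
    - {"dx":0.03,"dy":-0.01,"dz":0,"rx":0,"ry":0,"rz":0}
    - {"dx":0,"dy":0,"dz":0,"rx":0,"ry":0,"rz":0}
    - {"dx":0,"dy":0,"dz":0,"rx":0,"ry":0,"rz":0}
    - {"dx":0,"dy":0,"dz":0,"rx":0,"ry":0,"rz":0}
    - {"dx":0,"dy":0,"dz":0,"rx":0,"ry":0,"rz":0}

```text
t: 37.5
tcp_pos: [0.632, -0.0343, 0.0488]
tool_rot: [0.229, 0.855, -0.121, 0.449]
force: [0.6, -0.2, -4.6]
finger_gap: 0.644
gripper_force: 85.5
```

```bash
python3 -c "
from h import *
p,R=state(); print(p.round(4))"
```

```text
t 37.5 G [ 0.6187 -0.0266  0.0594] yaw -30.1 th 34.6 y [ 0.501  0.866 -0.001] q [-0.03  0.91  2.11  3.69  0.86  1.49] F [ 0.6 -0.2 -4.6] gap 0.644 85.5
[ 0.632  -0.0343  0.0488]
```

move_arm:
  targets:
    - {"dx":0.03,"dy":-0.005,"dz":0,"rx":0,"ry":0,"rz":0}
    - {"dx":0.03,"dy":-0.005,"dz":0,"rx":0,"ry":0,"rz":0}
    - {"dx":0.03,"dy":-0.005,"dz":0,"rx":0,"ry":0,"rz":0}
    - {"dx":0.03,"dy":-0.005,"dz":0,"rx":0,"ry":0,"rz":0}
    - {"dx":0,"dy":0,"dz":0,"rx":0,"ry":0,"rz":0}
    - {"dx":0,"dy":0,"dz":0,"rx":0,"ry":0,"rz":0}
    - {"dx":0,"dy":0,"dz":0,"rx":0,"ry":0,"rz":0}
    - {"dx":0,"dy":0,"dz":0,"rx":0,"ry":0,"rz":0}
    - {"dx":0,"dy":0,"dz":0,"rx":0,"ry":0,"rz":0}
    - {"dx":0,"dy":0,"dz":0,"rx":0,"ry":0,"rz":0}

```text
t: 38.75
tcp_pos: [0.6349, -0.0349, 0.0488]
tool_rot: [0.23, 0.855, -0.121, 0.449]
force: [-2.9, 0.7, -3.5]
finger_gap: 0.643
gripper_force: 85.8
```

```bash
python3 - <<'E'
from h import *
im,m=snap("wrist","pics/w16.png"); w=cv2.imread("pics/w16.png")
p,R=state(); print(p.round(4))
for r in cylfit([(w,m)],AX,-30,.010)[:2]: print("w about AX",round(r[0],1),r[1])
E
```

```text
t 38.8 G [ 0.6216 -0.0272  0.0594] yaw -30.1 th 34.6 y [ 0.501  0.865 -0.001] q [-0.03  0.91  2.11  3.69  0.85  1.49] F [-3.4 -0.2 -3.1] gap 0.649 85.8
[ 0.6349 -0.0349  0.0488]
w about AX -119.3 [ 5.   2.  -0.1 -0.5 -1. ]
w about AX -119.3 [ 5.   2.  -0.1 -0.4 -1. ]
```

Light contact with the stop (−3 N) locates the centre about 2 mm behind. Backing off 1.5 mm and setting down.

move_arm:
  targets:
    - {"dx":-0.07,"dy":0.01,"dz":0,"rx":0,"ry":0,"rz":0}
    - {"dx":0,"dy":0,"dz":-0.03,"rx":0,"ry":0,"rz":0}
    - {"dx":0,"dy":0,"dz":-0.03,"rx":0,"ry":0,"rz":0}
    - {"dx":0,"dy":0,"dz":-0.02,"rx":0,"ry":0,"rz":0}
    - {"dx":0,"dy":0,"dz":0,"rx":0,"ry":0,"rz":0}
    - {"dx":0,"dy":0,"dz":0,"rx":0,"ry":0,"rz":0}
    - {"dx":0,"dy":0,"dz":0,"rx":0,"ry":0,"rz":0}
    - {"dx":0,"dy":0,"dz":0,"rx":0,"ry":0,"rz":0}
    - {"dx":0,"dy":0,"dz":0,"rx":0,"ry":0,"rz":0}
    - {"dx":0,"dy":0,"dz":0,"rx":0,"ry":0,"rz":0}

```text
t: 40.05
tcp_pos: [0.6333, -0.0346, 0.0468]
tool_rot: [0.229, 0.855, -0.121, 0.449]
force: [-1.0, 0.4, -4.4]
finger_gap: 0.643
gripper_force: 85.5
```

```bash
python3 -c "
from h import *
p,R=state(); print(p.round(4))"
```

```text
t 40.05 G [ 0.62   -0.0269  0.0574] yaw -30.1 th 34.6 y [ 0.501  0.866 -0.001] q [-0.03  0.91  2.11  3.68  0.86  1.49] F [-1.   0.4 -4.4] gap 0.643 85.5
[ 0.6333 -0.0346  0.0468]
```

Still hanging freely; lowering a little more.

move_arm:
  targets:
    - {"dx":0,"dy":0,"dz":-0.03,"rx":0,"ry":0,"rz":0}
    - {"dx":0,"dy":0,"dz":-0.03,"rx":0,"ry":0,"rz":0}
    - {"dx":0,"dy":0,"dz":0,"rx":0,"ry":0,"rz":0}
    - {"dx":0,"dy":0,"dz":0,"rx":0,"ry":0,"rz":0}
    - {"dx":0,"dy":0,"dz":0,"rx":0,"ry":0,"rz":0}
    - {"dx":0,"dy":0,"dz":0,"rx":0,"ry":0,"rz":0}
    - {"dx":0,"dy":0,"dz":0,"rx":0,"ry":0,"rz":0}
    - {"dx":0,"dy":0,"dz":0,"rx":0,"ry":0,"rz":0}
    - {"dx":0,"dy":0,"dz":0,"rx":0,"ry":0,"rz":0}
    - {"dx":0,"dy":0,"dz":0,"rx":0,"ry":0,"rz":0}

```text
t: 41.3
tcp_pos: [0.6339, -0.0349, 0.0461]
tool_rot: [0.229, 0.855, -0.121, 0.45]
force: [-0.6, -2.1, 5.5]
finger_gap: 0.651
gripper_force: 85.6
```

On the plate. Releasing, then withdrawing.

move_arm:
  targets:
    - {"dx":0,"dy":0,"dz":0,"rx":0,"ry":0,"rz":0}
    - {"dx":0,"dy":0,"dz":0,"rx":0,"ry":0,"rz":0}
    - {"dx":0,"dy":0,"dz":0,"rx":0,"ry":0,"rz":0}
    - {"dx":0,"dy":0,"dz":0,"rx":0,"ry":0,"rz":0}
    - {"dx":0,"dy":0,"dz":0,"rx":0,"ry":0,"rz":0}
    - {"dx":0,"dy":0,"dz":0,"rx":0,"ry":0,"rz":0}
    - {"dx":0,"dy":0,"dz":0,"rx":0,"ry":0,"rz":0}
    - {"dx":0,"dy":0,"dz":0,"rx":0,"ry":0,"rz":0}
    - {"dx":0,"dy":0,"dz":0,"rx":0,"ry":0,"rz":0}
    - {"dx":0,"dy":0,"dz":0,"rx":0,"ry":0,"rz":0}
  claw: 100

```text
t: 42.55
tcp_pos: [0.6333, -0.0346, 0.0453]
tool_rot: [0.229, 0.855, -0.121, 0.449]
force: [-0.1, 0.3, 0.4]
finger_gap: 1.002
gripper_force: 0.0
```

```bash
python3 - <<'E'
from h import *
im,m=snap("wrist","pics/w17.png"); w=cv2.imread("pics/w17.png")
p,R=state(); print(p.round(4))
for r in cylfit([(w,m)],AX,-30,.008)[:2]: print("w about AX",round(r[0],1),r[1])
E
```

```text
t 42.6 G [ 0.6199 -0.0269  0.056 ] yaw -30.1 th 34.6 y [ 0.501  0.866 -0.001] q [-0.03  0.91  2.11  3.68  0.86  1.5 ] F [0.2 0.1 0.1] gap 1.0 0.0
[ 0.6333 -0.0346  0.0453]
w about AX -83.6 [ 3.9  1.5 -0.6 -0.8  0. ]
w about AX -83.6 [ 3.9  1.5 -0.6 -0.8  0. ]
```

Measure stands upright and free. Withdrawing along the tool's heading.

move_arm:
  targets:
    - {"dx":-0.2,"dy":0.115,"dz":0,"rx":0,"ry":0,"rz":0}
    - {"dx":-0.4,"dy":0.23,"dz":0,"rx":0,"ry":0,"rz":0}
    - {"dx":-0.5,"dy":0.29,"dz":0,"rx":0,"ry":0,"rz":0}
    - {"dx":-0.5,"dy":0.29,"dz":0,"rx":0,"ry":0,"rz":0}
    - {"dx":-0.5,"dy":0.29,"dz":0,"rx":0,"ry":0,"rz":0}
    - {"dx":-0.5,"dy":0.29,"dz":0.1,"rx":0,"ry":0,"rz":0}
    - {"dx":-0.5,"dy":0.29,"dz":0.3,"rx":0,"ry":0,"rz":0}
    - {"dx":-0.5,"dy":0.29,"dz":0.5,"rx":0,"ry":0,"rz":0}
    - {"dx":-0.4,"dy":0.3,"dz":0.8,"rx":0,"ry":0,"rz":0}
    - {"dx":-0.2,"dy":0.2,"dz":0.8,"rx":0,"ry":0,"rz":0}

```text
t: 43.85
tcp_pos: [0.527, 0.0306, 0.1089]
tool_rot: [0.229, 0.855, -0.121, 0.448]
force: [-0.0, 0.4, 0.1]
finger_gap: 1.002
gripper_force: 0.0
```

```bash
python3 - <<'E'
from h import *
im,m=snap("wrist","pics/w18.png"); w=cv2.imread("pics/w18.png"); im,ms=snap("side","pics/s18.png"); s=cv2.imread("pics/s18.png"); im,mt=snap("top","pics/t18.png"); t=cv2.imread("pics/t18.png")
state()
for n,v in(("w",[(w,m)]),("s",[(s,ms)])):
  for r in cylfit(v,AX,-30,.008)[:2]: print(n,round(r[0],1),r[1])
print("spout",rimfit(w,m,(.6175,-.026),[(.014,.148)],span=.01),rimfit(s,ms,(.6175,-.026),[(.014,.148)],span=.01))
# stop arc vs measure: stop outer/inner at z=.02 not hidden? nested stack:
for n,I,mm in(("t",t,mt),("s",s,ms)):
  for h in(.066,.096,.102,.108): print(n,"stack rim",h,rimfit(I,mm,(.4105,-.341),[(.034,h),(.0295,h)],span=.008))
  print(n,"b rim outer",rimfit(I,mm,(.4105,-.341),[(.034,.066)],span=.008))
E
```

```text
t 44.0 G [0.5148 0.0384 0.1201] yaw -29.9 th 34.5 y [0.5   0.866 0.001] q [0.17 0.78 2.31 3.86 0.93 1.53] F [ 1.1 -0.7 -0.4] gap 1.0 0.0
w -94.7 [ 7.6  0.2 -2.9  1.9  2.6]
w -94.6 [ 7.6  0.2 -3.   1.9  2.6]
s -108.7 [-3.1  4.8  7.5 -2.7 -0.3]
s -108.4 [-0.3  2.2  5.2 -2.5 -0.4]
spout (array([ 5.08765e+01,  6.27500e-01, -3.20000e-02]), array([ 0.6264, -0.0312]), 37.6) (array([ 3.58207e+01,  6.27500e-01, -2.50000e-02]), array([ 0.626, -0.023]), 26.2)
t stack rim 0.066 (array([107.25  ,   0.4135,  -0.346 ]), array([ 0.4125, -0.347 ]), 94.7)
t stack rim 0.096 (array([107.6378,   0.4085,  -0.341 ]), array([ 0.4094, -0.3402]), 88.5)
t stack rim 0.102 (array([107.7082,   0.4085,  -0.339 ]), array([ 0.4084, -0.3391]), 84.7)
t stack rim 0.108 (array([107.7636,   0.4085,  -0.338 ]), array([ 0.4086, -0.3373]), 78.9)
t b rim outer (array([57.4481,  0.4145, -0.348 ]), array([ 0.4141, -0.3479]), 46.2)
s stack rim 0.066 (array([30.5174,  0.4025, -0.333 ]), array([ 0.4088, -0.3334]), 22.5)
s stack rim 0.096 (array([31.7861,  0.4065, -0.349 ]), array([ 0.406 , -0.3482]), 24.3)
s stack rim 0.102 (array([34.0532,  0.4055, -0.339 ]), array([ 0.4059, -0.339 ]), 27.0)
s stack rim 0.108 (array([46.973 ,  0.4175, -0.349 ]), array([ 0.4169, -0.3486]), 27.6)
s b rim outer (array([14.5937,  0.4085, -0.333 ]), array([ 0.4079, -0.3332]), 10.6)
```

```bash
python3 - <<'E'
from h import *
m=cams.camera_model("wrist"); p,R=state(); Tn=np.eye(4);Tn[:3,:3]=R.as_matrix();Tn[:3,3]=p
C=np.array(m["extrinsics"])@Tn   # tool->cam
T8=np.eye(4);T8[:3,:3]=Ro.from_quat([.382,.823,-.178,.382]).as_matrix();T8[:3,3]=[.421,-.3536,.0693]
m8=dict(m);m8["extrinsics"]=C@np.linalg.inv(T8); w=cv2.imread("pics/w8.png")
for h in np.arange(.094,.113,.002): print(round(h,3),rimfit(w,m8,(.409,-.340),[(.034,h),(.0295,h)],span=.008)[:2])
print("b rim",[ (h,rimfit(w,m8,(.409,-.340),[(.034,h)],span=.008)[:2]) for h in(.063,.066,.069)])
E
```

```text
t 44.0 G [0.5148 0.0384 0.1201] yaw -29.9 th 34.5 y [0.5   0.866 0.001] q [0.17 0.78 2.31 3.86 0.93 1.53] F [ 1.1 -0.7 -0.4] gap 1.0 0.0
0.094 (array([35.0462,  0.401 , -0.333 ]), array([ 0.4028, -0.333 ]))
0.096 (array([26.3728,  0.417 , -0.332 ]), array([ 0.4084, -0.3372]))
0.098 (array([42.9068,  0.417 , -0.348 ]), array([ 0.4164, -0.3469]))
0.1 (array([85.6974,  0.414 , -0.347 ]), array([ 0.4136, -0.3465]))
0.102 (array([79.6566,  0.405 , -0.338 ]), array([ 0.406 , -0.3368]))
0.104 (array([55.6301,  0.401 , -0.332 ]), array([ 0.4016, -0.3333]))
0.106 (array([35.6231,  0.407 , -0.34  ]), array([ 0.4058, -0.3365]))
0.108 (array([36.1203,  0.402 , -0.332 ]), array([ 0.4022, -0.333 ]))
0.11 (array([13.2768,  0.402 , -0.332 ]), array([ 0.4022, -0.333 ]))
0.112 (array([ 8.1109,  0.404 , -0.346 ]), array([ 0.4026, -0.3436]))
b rim [(0.063, (array([13.2146,  0.406 , -0.338 ]), array([ 0.4075, -0.3376]))), (0.066, (array([14.1216,  0.401 , -0.334 ]), array([ 0.4021, -0.3334]))), (0.069, (array([11.2843,  0.406 , -0.338 ]), array([ 0.4075, -0.3391])))]
```

Beaker_a's rim sits at 0.101 m and is coaxial with beaker_b, so it is fully nested. The measure is seated and the arm is clear, so I'm handing in.

```bash
python3 -c "
from station import order
print(order.sign_off())"
```

```text
the job is handed in; nothing more can be done
None
```

The job is handed in: by my measurements, beaker_a is fully nested and straight in beaker_b, and the measure stands upright in the curved stop within about 2 mm of the spout's axis. The hand-in returned no verdict. I moved at safe clearances and felt no contact with the hopper, but did not re-measure the cup, weight, sieve or balance afterwards.

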